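# Close up the dry instrument box

## Robot

A 7-joint arm with a two-finger parallel gripper is mounted at the origin on the work surface. World frame = base frame: x ahead of the robot, y to its left, z up, the work surface at z = 0. Lengths are in m, angles in rad, forces in N, time in s.
With the tool pointing down it reaches from about 0.4 to 0.85 m from the base axis. Payload 4.4 kg.
Tool frame: the origin (TCP) lies where the fingers leave the gripper's body, on its centre line; the fingertips stand 97 mm ahead of it and the grasp point (between the pads) lies 78 mm ahead of it (grasp_offset is the distance from the TCP to the grasp point, in m); x points along the fingers, y is the direction in which the jaws open and shut, and the axes are right-handed (so a half turn about x gives the same grasp; the last joint's range is limited). The gripper opens to 94 mm and grips with 3 to 60 N. Pads are 16 mm wide; open, the fingers measure 119 mm over their backs; the gripper's body (75 mm by 177 mm) begins 78 mm behind the grasp point.
Start: joints at [1.199, 0.628, 0.038, 1.517, -0.027, 0.996, -0.02], TCP at [0.196, -0.62, 0.303] pointing down, gripper open.
Joint ranges: [-3.06, 3.06], [-0.37, 2.12], [-1.25, 1.32], [0.18, 2.47], [-1.1, 4.24], [0.23, 1.98], [-2.94, 2.94]. Speed limits (rad/s): [2.57, 2.57, 3.14, 3.14, 3.14, 3.14, 3.14].

## Interface

Orientations are given as a rotation vector (axis times angle).
In Python, from workcell import * gives the robot as it stands. The module is installed in compiled form; this text tells all that it offers.
- The arm moves only by the tool drive_tool, never from a script. Its argument "increments" is one flat list of numbers, 5 for each row, row after row: the shift along the tool's x, y, z in mm, then the turn about the tool's x in degrees, then the gripper's target within -1 to 1 (fully open at 1, half-way at 0, shut at -1). A call has exactly 10 rows; each row is the pose to reach, as a shift and turn from the pose commanded when the call began, along the tool's axes at that moment; what a row does not reach only later rows make up. A row lasts 1/12 s, in which the tool goes at most 41.7 mm and 7.16 degrees, less where a joint would pass 70% of its speed; a pose out of reach is approached as far as the arm can. A call with a gripper value outside its range is refused whole. The fingers move at their own pace and stop on an object; "squeeze" is the grip in N (left out, the last holds). Time passes only in rows, so rows that repeat a pose let the fingers close, or fill a call up. It gives the time, the measured TCP pose, the force and the opening at its end, in the units of the state.
- get_obs(): the state, without advancing time (a new reading comes with each control period).
- capture(name): name is "scene" or "top" or "wrist"; returns a dict with "pixels" (420x560x3 uint8, blue, green, red), "fov_y" (degrees; the focal length in pixels is half the picture's height over the tangent of half this angle, whatever the lens; pixels are square), "cx", "cy" (the principal point, pixels), "camera_from_world" (4x4, takes a point from world to camera coordinates). Camera axes: x right, y up, looking along -z (the intrinsics and any distortion apply to the point x, -y, -z); pixel columns grow to the right and rows downward; lengths in m; the calibration is good to about 2 mm. The wrist camera is an equidistant fisheye: a pixel r from the principal point sees the ray r / f radians off the axis. A picture is of the moment at which its call begins. There is no depth.
- hand_in(): hands the job in, once; it reports no verdict.
The state is a dict: "time": time; "joint_positions": joint angles; "joint_vel": joint speeds; "joint_torque": joint torques, N m; "tool_pos": TCP position; "eef_rot": TCP orientation; "wrist_force": force on the tool from outside, world axes, zero at the start; "torque": the same for the moment, N m; "finger_gap": finger opening in m.
Only numpy, scipy, OpenCV 4.12 (cv2) and the standard library are available. Lean on these libraries where they do the work, as an engineer would, in place of code of your own. Each camera call takes 0.05 s, during which the arm holds its last target.

## Task

Lay the round drying cartridge flat in the round recess in the floor of the instrument box and let go of it. Then put the loose lid on the box and push it down, firmly but without forcing it, near each end until both spring clips have clicked over its edge and it lies level and fully home all round. Leave everything else on the table where it is.

Things in the scene. Friction and masses are not known exactly. Their poses are not given: they have to be found in the camera images.
- tub: open oblong white plastic instrument box, 160 x 112 mm outside, 50 mm high, walls 5 mm, floor 12 mm above the underside. Origin: centre of its underside; x along the 160 mm length, z up. Flat steel instruments (8 mm wide, 5 mm high) are fixed across the floor 66 mm either side of the middle. Pressing lid and box together with more than 60 N breaks the lid
- mat: black rubber mat 225 x 150 x 18 mm fixed on the table, axes as the box's, origin: centre of its underside. The box stands on it and cannot shift or turn, but the soft mat gives under a push, several mm and at most 14 mm, and comes back; so how deep a push must go is not known beforehand
- tub_rim (a point): centre of the box's mouth (150 x 102 mm inside) at rim height, 50 mm above the box's origin, same axes
- tub_recess (a point): centre of the bottom of the round recess in the middle of the box's floor: 50 mm wide, 6 mm deep, its bottom 6 mm above the box's origin and 44 mm below the rim
- clip_a_nose (a point): tip of the nose of the grey spring clip on the box's short side at x = +80 mm. The clip is 34 mm wide, stands 19 mm above the rim; its nose slants inwards, its tip 6 mm above the rim and 2.6 mm inside the lid's edge. The lid's flange first rests on it, about 12 mm above the rim; a push of some 10 to 20 N on the flange nearby forces the nose outwards, until it springs back over the flange with a click
- clip_b_nose (a point): the same on the short side at x = -80 mm; each end needs its own click
- lid: loose oblong white plastic lid, right way up on the table, about 180 g. Origin: centre of the underside of its plug; x along the length, z up. Plug 16 mm deep, 147.6 x 98 mm, its lower 8 mm only 142.6 x 94 mm; above it a flat flange 160 x 112 mm, 16 to 20 mm above the origin; in the middle an upright grip bar, 14 mm along x, 56 mm along y, 20 to 44 mm above the origin. Fits either way round
- lid_end_a (a point): underside of the lid's flange at the middle of the short edge at the lid's x = +80 mm: at rim height when this end is home, 5 mm or more above it when not. A thin grey patch on the flange's top, 55 mm from the middle, marks where to push
- lid_end_b (a point): the same at the lid's x = -80 mm
- disc: round drying cartridge, a bare metal disc 46 mm across and 14 mm thick with small holes in its top, lying flat on the table; origin: centre of its underside. About 50 g. In the recess it stands 8 mm proud of the box's floor
- square_tin: bystander: square metal tin 42 x 42 x 14 mm (not the drying cartridge); origin: centre of underside
- dose_cup: bystander: small white plastic cup, 48 mm wide, 45 mm high; origin: centre of underside
- amber_small: bystander: amber bottle 52 mm wide, 110 mm high; origin: centre of underside
- amber_tall: bystander: amber bottle 66 mm wide, 150 mm high; origin: centre of underside
- red_bowl: bystander: shallow red plastic bowl 130 mm wide, 40 mm high; origin: centre of underside
- cream_jar: bystander: white jar 64 mm wide, 60 mm high; origin: centre of underside
- spatula: bystander: spatula 170 mm long lying flat; origin: centre of underside, x along it
Not all that is in view belongs to the job. Leave any pink look-alike of the lid alone.

How it is judged:
By the outcome, as a careful person would: the job done as asked, in the order asked, and still so for the second after the job is handed in, with the robot touching nothing.
It also fails if it takes over 72 s, if anything falls off the work surface, if the arm or the gripper's body presses on something with over 40 N, if the wrist force passes 120 N, or if a joint passes its speed limit or range.

## Working session

There is one attempt and no reset: what is moved stays moved. The work goes in short steps, Python scripts to look and compute and a tool call to move; the robot and the scene stay as the last step left them, time stands still between calls to the robot, and variables do not carry over. Pictures are saved under pics/ and viewed, and the job is handed in when it is done.

Besides the shell and the picture viewer there is one more tool, called after "Emit:" in YAML: its name, and indented under it one key for each argument. drive_tool: Moves the arm, as the interface text tells. Its arguments: {"type":"object","properties":{"increments":{"type":"array","items":{"type":"number"}},"squeeze":{"type":"number"}},"required":["increments"]}

```bash
mkdir -p pics; cat > h.py <<'E'
import numpy as np, cv2
from workcell import *
from scipy.spatial.transform import Rotation as R
def cap(n,f=None):
    c=capture(n)
    c['img']=np.ascontiguousarray(c['pixels'])
    if f: cv2.imwrite('pics/'+f,c['img'])
    return c
def ray(c,u,v,name):
    h=c['img'].shape[0]; f=h/2/np.tan(np.radians(c['fov_y'])/2)
    x=(u-c['cx'])/f; y=(v-c['cy'])/f
    if name=='wrist':
        r=np.hypot(x,y); s=np.sin(r)/r if r>1e-9 else 1
        d=np.array([x*s,y*s,np.cos(r)])
    else: d=np.array([x,y,1.0])
    d=np.array([d[0],-d[1],-d[2]])
    T=np.linalg.inv(c['camera_from_world'])
    return T[:3,3],T[:3,:3]@d
def onz(c,u,v,z,name):
    o,d=ray(c,u,v,name); return o+d*(z-o[2])/d[2]
def proj(c,p,name):
    q=(c['camera_from_world']@np.r_[p,1])[:3]; q=np.array([q[0],-q[1],-q[2]])
    h=c['img'].shape[0]; f=h/2/np.tan(np.radians(c['fov_y'])/2)
    if name=='wrist':
        t=np.arctan2(np.hypot(q[0],q[1]),q[2]); k=t/max(np.hypot(q[0],q[1]),1e-12)*f
        return np.array([c['cx']+q[0]*k,c['cy']+q[1]*k])
    return np.array([c['cx']+q[0]/q[2]*f,c['cy']+q[1]/q[2]*f])
def toolaxes():
    o=get_obs(); return np.array(o['tool_pos']),R.from_rotvec(o['eef_rot']).as_matrix(),o
def pr(o):
    print({k:np.round(o[k],4).tolist() for k in o})
E
python3 - <<'E'
from h import *
for n in ['scene','top','wrist']:
    c=cap(n,n+'0.png'); print(n,c['fov_y'],c['cx'],c['cy'],[k for k in c if k not in('pixels','img')]); print(np.round(c['camera_from_world'],3))
p,M,o=toolaxes(); pr(o); print(np.round(M,3))
E
```

```text
scene 43.59050168519246 282.81510091837566 209.83478186036206 ['fov_y', 'cx', 'cy', 'camera_from_world']
[[ 0.576  0.817 -0.009 -0.356]
 [-0.697  0.497  0.517  0.329]
 [ 0.427 -0.291  0.856 -1.382]
 [ 0.     0.     0.     1.   ]]
top 54.97669223453776 276.0481752192126 211.74885169159634 ['fov_y', 'cx', 'cy', 'camera_from_world']
[[-0.001 -1.     0.01   0.023]
 [ 0.998 -0.     0.059 -0.576]
 [-0.059  0.011  0.998 -0.911]
 [ 0.     0.     0.     1.   ]]
wrist 65.70646984690485 285.6761504361181 208.18472084951028 ['fov_y', 'cx', 'cy', 'camera_from_world']
[[ 0.301 -0.954 -0.001 -0.649]
 [ 0.922  0.291 -0.256  0.027]
 [ 0.244  0.076  0.967 -0.39 ]
 [ 0.     0.     0.     1.   ]]
{'time': 0.15, 'joint_positions': [1.1992, 0.6291, 0.0385, 1.5181, -0.027, 0.9963, -0.02], 'joint_vel': [-0.0013, -0.0036, -0.0002, -0.0029, 0.0013, 0.0001, -0.0003], 'joint_torque': [-0.0001, -55.0096, 1.1442, -18.6819, -0.0522, 0.021, 0.0001], 'tool_pos': [0.1956, -0.6195, 0.302], 'eef_rot': [2.057, 0.3185, -2.0575], 'wrist_force': [-0.4267, 0.5539, -0.6008], 'torque': [-0.0404, 0.0202, 0.0088], 'finger_gap': 0.094}
[[-0.     0.301 -0.954]
 [ 0.001 -0.954 -0.301]
 [-1.    -0.001  0.   ]]
```

View pics/scene0.png

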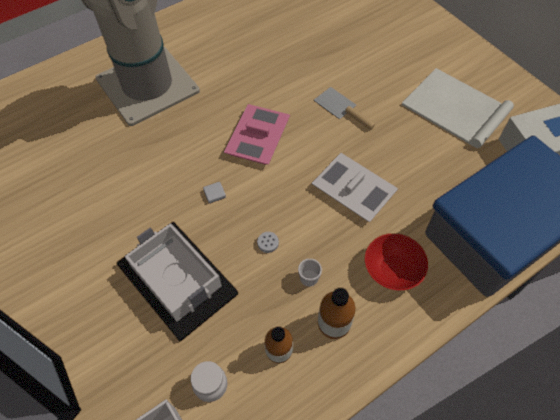

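View pics/top0.png

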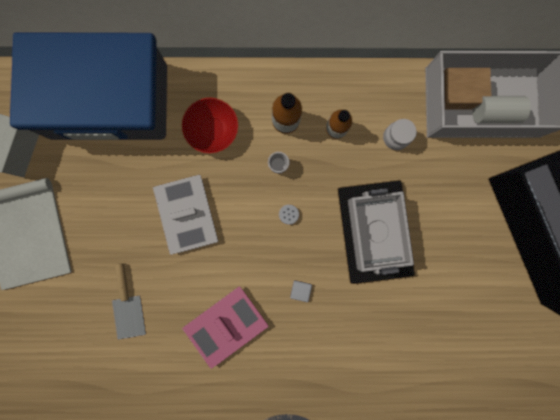

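View pics/wrist0.png

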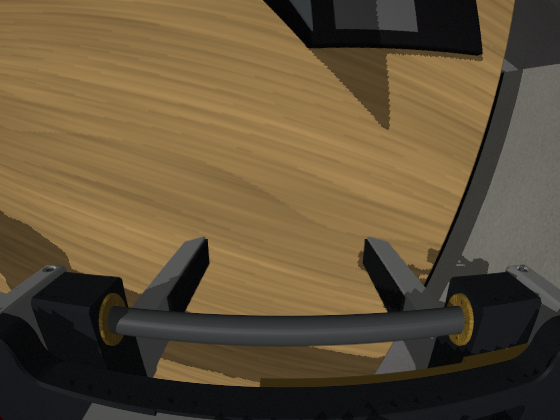

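The scene view shows the tub on its mat at (175,275), the white lid at (355,187) and the pink look-alike at (258,135). In the top view:
- **Cartridge candidates:** the round holed disc at (289,214) and the square tin at (301,291). The disc fits the description because it is round with holes.
- **Lid candidates:** the white one at (186,215) and the pink one at (226,328). The white one fits.

Next I'll confirm both in a crop and measure them.

```bash
python3 - <<'E'
from h import *
c=cap('top'); im=c['img']
np.save('top.npy',im)
a=cv2.resize(im[170:310,140:320],None,fx=4,fy=4,interpolation=cv2.INTER_CUBIC)[:560]
cv2.imwrite('pics/crop_a.png',a)
b=cv2.resize(im[170:290,330:425],None,fx=5,fy=5,interpolation=cv2.INTER_CUBIC)
cv2.imwrite('pics/crop_b.png',b)
hsv=cv2.cvtColor(im,cv2.COLOR_BGR2HSV)
m=((hsv[...,1]<60)&(hsv[...,2]>90)).astype(np.uint8)
n,l,s,ce=cv2.connectedComponentsWithStats(m)
for i in range(1,n):
    if s[i,4]>120: print(i,s[i].tolist(),np.round(ce[i],1), cv2.minAreaRect(np.argwhere(l==i)[:,::-1].astype(np.float32)))
E
```

```text
5 [215, 0, 245, 47, 6754] [329.2  25.3] ((337.0, 23.0), (244.0, 46.0), -0.0)
189 [425, 51, 135, 86, 5886] [498.9  97.3] ((492.7123718261719, 92.13459014892578), (84.69802856445312, 134.45201110839844), 88.66777801513672)
194 [0, 110, 17, 63, 577] [  5.3 138.3] ((8.0, 141.0), (16.0, 62.0), 0.0)
196 [383, 119, 34, 29, 704] [399.5 132.6] ((398.9598083496094, 132.5146026611328), (25.374422073364258, 33.917999267578125), 70.01689147949219)
203 [268, 152, 22, 21, 277] [279.  163.3] ((278.5, 162.0), (20.0, 21.0), 90.0)
204 [153, 175, 65, 80, 2970] [185.  214.2] ((184.9409942626953, 214.2215118408203), (70.51261901855469, 50.553001403808594), 75.17352294921875)
205 [0, 178, 47, 22, 508] [ 22.7 188.7] ((22.438581466674805, 188.75990295410156), (10.656829833984375, 48.55278778076172), 75.65067291259766)
209 [0, 191, 71, 99, 5374] [ 30.5 241. ] ((26.15593719482422, 239.80722045898438), (86.31675720214844, 72.02811431884766), 77.125)
211 [349, 192, 65, 82, 3849] [381.1 232.9] ((380.4599609375, 231.22000122070312), (82.0243911743164, 56.28570556640625), 81.8698959350586)
216 [279, 205, 20, 20, 319] [288.5 214.1] ((288.5, 214.5), (19.0, 19.0), 90.0)
218 [290, 281, 22, 21, 353] [300.5 290.9] ((300.4588317871094, 290.935302734375), (18.87295150756836, 18.76448631286621), 12.528807640075684)
219 [112, 296, 34, 43, 1097] [128.4 317.7] ((128.3107452392578, 316.9725036621094), (40.11769485473633, 28.760173797607422), 81.57302856445312)
```

View pics/crop_a.png

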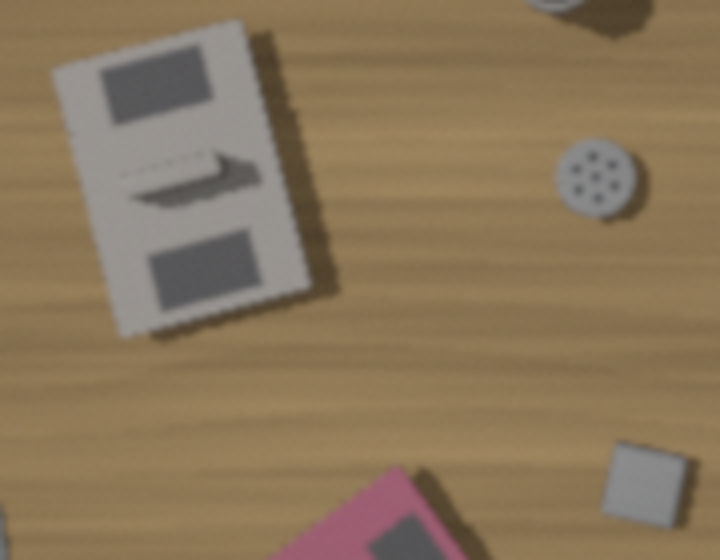

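View pics/crop_b.png

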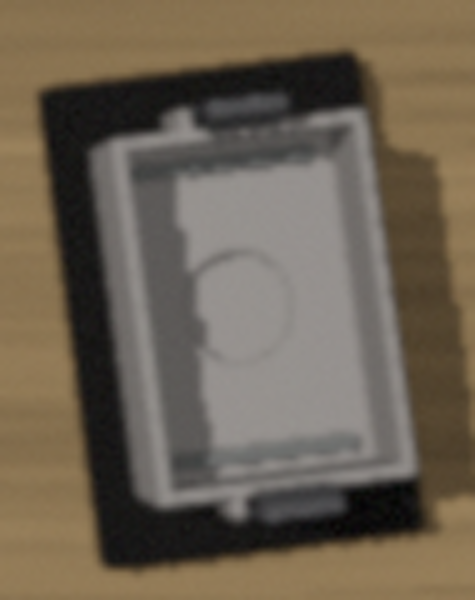

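The crop confirms both: the round holed disc at (289,214) is the cartridge and the white lid at (185,214) is the right one. Next I'll work out positions.

```bash
python3 - <<'E'
from h import *
c=cap('top'); s=cap('scene')
im=c['img']
# disc, two views
print('disc top',onz(c,288.6,214.2,0.014,'top'))
hs=cv2.cvtColor(s['img'],cv2.COLOR_BGR2HSV)
m=((hs[...,1]<60)&(hs[...,2]>90)).astype(np.uint8)
n,l,st,ce=cv2.connectedComponentsWithStats(m)
for i in range(1,n):
    if st[i,4]>120 and abs(ce[i]-[268,242]).max()<8: print(ce[i],st[i],'disc scene',onz(s,*ce[i],0.012,'scene'))
# lid
def mask(im):
    h=cv2.cvtColor(im,cv2.COLOR_BGR2HSV); return ((h[...,1]<60)&(h[...,2]>60)).astype(np.uint8)
def rect(c,uv,z,name):
    P=np.array([onz(c,u,v,z,name)[:2] for u,v in uv])
    r=cv2.minAreaRect((P*1000).astype(np.float32)); return r
k=mask(im); n,l,st,ce=cv2.connectedComponentsWithStats(k)
i=l[190,160] or l[214,170]; uv=np.argwhere(l==i)[:,::-1]; print('lid top',rect(c,uv,0.02,'top'),st[i])
k=mask(s['img']); n,l,st,ce=cv2.connectedComponentsWithStats(k)
i=l[205,365]; uv=np.argwhere(l==i)[:,::-1]; print('lid scene',rect(s,uv,0.02,'scene'),st[i])
# mat
g=cv2.cvtColor(im,cv2.COLOR_BGR2GRAY); k=(g<28).astype(np.uint8); n,l,st,ce=cv2.connectedComponentsWithStats(k)
i=l[215,346]; uv=np.argwhere(l==i)[:,::-1]; print('mat top',rect(c,uv,0.018,'top'),st[i])
g=cv2.cvtColor(s['img'],cv2.COLOR_BGR2GRAY); k=(g<28).astype(np.uint8); n,l,st,ce=cv2.connectedComponentsWithStats(k)
i=l[270,125]; uv=np.argwhere(l==i)[:,::-1]; print('mat scene',rect(s,uv,0.018,'scene'),st[i])
# recess circle
print('recess rim', onz(c,330+245/5,170+306/5,0.030,'top'))
print('patches',[onz(c,140+u/4,170+v/4,0.02,'top') for u,v in [(157,85),(205,271)]])
print(get_obs()['time'])
E
```

```text
disc top [ 0.57083967 -0.00660766  0.014     ]
[267.85542169 241.09337349] [257 232  22  20 332] disc scene [ 0.57207144 -0.0067136   0.012     ]
lid top ((571.0624389648438, 230.2486114501953), (161.6973876953125, 114.40874481201172), 15.113093376159668) [ 153  175   65   80 3531]
lid scene ((571.8505859375, 230.017578125), (160.91336059570312, 113.93671417236328), 15.198905944824219) [ 312  153   86   69 2993]
mat top ((530.9449462890625, -206.65594482421875), (217.54075622558594, 144.20245361328125), 6.879130840301514) [ 339  182   75  101 1297]
mat scene ((535.2340087890625, -209.39425659179688), (223.41514587402344, 146.3123321533203), 7.1107401847839355) [ 118  258  119   83 1374]
recess rim [ 0.531356   -0.21074864  0.03      ]
patches [array([0.62326981, 0.24425289, 0.02      ]), array([0.51687449, 0.21557078, 0.02      ])]
0.3
```

```bash
cat >> h.py <<'E'
def inc(target,yaw_deg=None):
    """shift mm in tool axes, turn deg about tool x to bring y_tool to world yaw (nearest half turn optional)"""
    p,M,o=toolaxes()
    d=M.T@(np.array(target)-p)*1000
    out=[round(x,1) for x in d]
    if yaw_deg is not None:
        y0=np.degrees(np.arctan2(M[1,1],M[0,1])); t=-(yaw_deg-y0)
        out.append(round((t+180)%360-180,2))
    print('t',round(o['time'],2),'pos',np.round(p,4),'yaw',round(np.degrees(np.arctan2(M[1,1],M[0,1])),2),'J',np.round(o['joint_positions'],2),'inc',out,'F',np.round(o['wrist_force'],1),'gap',round(o['finger_gap'],4))
E
python3 -c "
from h import *
inc([0.54,-0.27,0.30],7.0)"
```

```text
t 0.3 pos [ 0.1957 -0.6197  0.3024] yaw -72.48 J [ 1.2   0.63  0.04  1.52 -0.03  1.   -0.02] inc [np.float64(2.5), np.float64(-229.8), np.float64(-433.6), np.float64(-79.48)] F [-0.6 -0.   0.1] gap 0.0936
```

Emit:
drive_tool:
  increments: [0,-23,-43,-7,1,0,-46,-86,-14,1,0,-69,-129,-21,1,0,-92,-172,-28,1,0,-115,-215,-35,1,0,-138,-258,-42,1,0,-161,-301,-49,1,0,-184,-344,-56,1,0,-200,-380,-63,1,0,-208,-392,-70,1]

```text
time: 1.13
tool_pos: [0.4891, -0.3214, 0.303]
eef_rot: [1.237, 1.191, -1.237]
wrist_force: [0.7, -0.7, 0.0]
finger_gap: 0.0941
```

```bash
python3 -c "
from h import *
inc([0.54,-0.27,0.30],7.0)"
```

```text
t 1.13 pos [ 0.4891 -0.3214  0.303 ] yaw -2.15 J [ 0.73  0.55 -0.31  1.7   0.2   0.93  0.31] inc [np.float64(2.9), np.float64(49.0), np.float64(-53.3), np.float64(-9.15)] F [ 0.7 -0.7  0. ] gap 0.0941
```

Emit:
drive_tool:
  increments: [0,20,-22,-4,1,0,40,-43,-8,1,0,48,-52,-9,1,0,48,-52,-9,1,0,48,-52,-9,1,0,48,-52,-9,1,0,48,-52,-9,1,0,48,-52,-9,1,0,48,-52,-9,1,0,48,-52,-9,1]

```text
time: 1.97
tool_pos: [0.5376, -0.2737, 0.3027]
eef_rot: [1.126, 1.26, -1.126]
wrist_force: [-0.4, 0.7, 0.5]
finger_gap: 0.0943
```

```bash
python3 -c "
from h import *
inc([0.54,-0.27,0.30],7.0)
c=cap('wrist','w1.png')
import pickle; pickle.dump(c,open('w1.pkl','wb'))
"
```

```text
t 1.97 pos [ 0.5376 -0.2737  0.3027] yaw 6.43 J [ 0.64  0.58 -0.35  1.65  0.23  0.96  0.32] inc [np.float64(2.7), np.float64(2.8), np.float64(-3.4), np.float64(-0.57)] F [-0.4  0.7  0.5] gap 0.0943
```

View pics/w1.png

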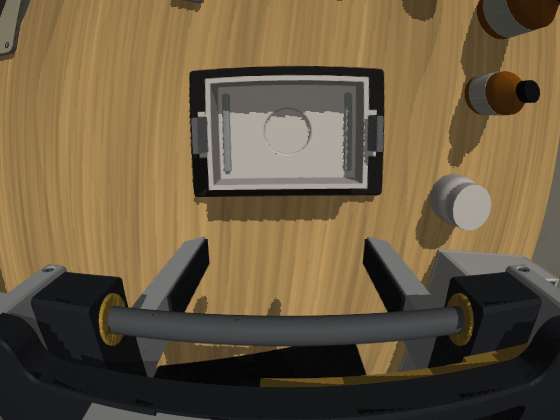

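The wrist view shows the tub rim from (207,80) to (368,187), the recess circle at about (287,132) and the clips at (200,135) and (373,133).

```bash
python3 - <<'E'
from h import *
import pickle; c=pickle.load(open('w1.pkl','rb')); im=c['img']
a=cv2.resize(im[60:205,180:395],None,fx=3.7,fy=3.7,interpolation=cv2.INTER_CUBIC)
cv2.imwrite('pics/w1c.png',a)
g=cv2.cvtColor(im,cv2.COLOR_BGR2GRAY); hs=cv2.cvtColor(im,cv2.COLOR_BGR2HSV)
roi=np.zeros_like(g); roi[60:205,180:395]=1
k=((g<30)&(roi>0)).astype(np.uint8); n,l,st,ce=cv2.connectedComponentsWithStats(k)
i=l[78,290]; 
uv=np.argwhere(l==i)[:,::-1]; P=np.array([onz(c,u,v,0.018,'wrist')[:2] for u,v in uv])
print('mat',cv2.minAreaRect((P*1000).astype(np.float32)),st[i])
k=((g>100)&(hs[...,1]<50)&(roi>0)).astype(np.uint8); n,l,st,ce=cv2.connectedComponentsWithStats(k)
for i in range(1,n):
  if st[i,4]>200:
    uv=np.argwhere(l==i)[:,::-1]; P=np.array([onz(c,u,v,0.068,'wrist')[:2] for u,v in uv])
    print('rim',cv2.minAreaRect((P*1000).astype(np.float32)),st[i])
E
```

```text
mat ((501.3937072753906, -439.81085205078125), (1600.1318359375, 971.4974975585938), 7.77763557434082) [     0      0    560    420 230665]
rim ((530.7576904296875, -207.525146484375), (174.96588134765625, 111.91703033447266), 7.10203742980957) [  198    75   179   115 11458]
```

View pics/w1c.png

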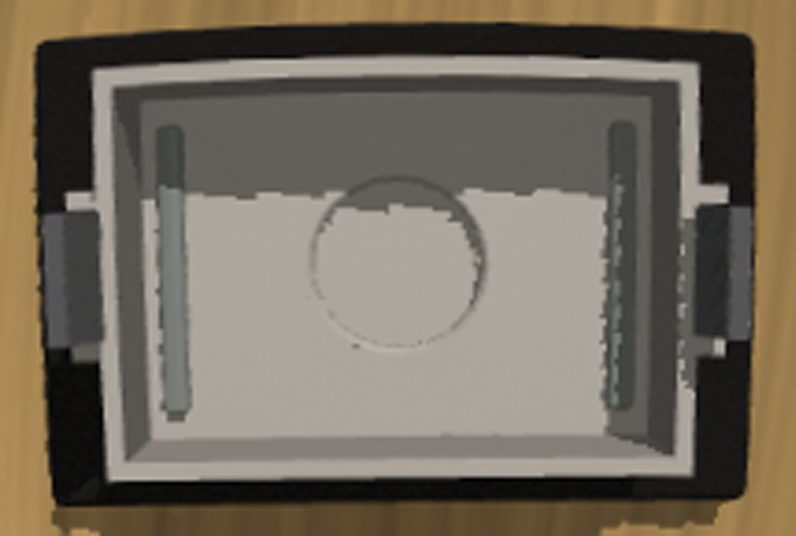

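```bash
python3 - <<'E'
from h import *
import pickle; c=pickle.load(open('w1.pkl','rb'))
q=lambda u,v,z: onz(c,180+(u+.5)/3.7-.5,60+(v+.5)/3.7-.5,z,'wrist')
def show(n,C,z):
    P=np.array([q(u,v,z)[:2] for u,v in C])*1000
    print(n,'centre',P.mean(0),'sides',[np.linalg.norm(P[i]-P[i-1]).round(1) for i in range(4)],'yaw',[np.degrees(np.arctan2(*(b-a)[::-1])).round(2) for a,b in [(P[0],P[1]),(P[3],P[2])]])
show('rim',[(93,68),(697,62),(693,474),(108,481)],.068)
show('mat',[(37,43),(752,36),(745,497),(58,505)],.018)
print('recess',q(398.5,263,.030))
inc([0.571,-0.0065,0.2],7.0)
E
```

```text
rim centre [ 530.65694778 -207.30811437] sides [np.float64(112.0), np.float64(159.3), np.float64(111.7), np.float64(159.8)] yaw [np.float64(7.05), np.float64(7.13)]
mat centre [ 531.07084133 -207.47594152] sides [np.float64(146.7), np.float64(220.3), np.float64(146.4), np.float64(220.1)] yaw [np.float64(7.04), np.float64(7.11)]
recess [ 0.53095279 -0.20720636  0.03      ]
t 2.02 pos [ 0.5377 -0.2735  0.3027] yaw 6.46 J [ 0.64  0.58 -0.35  1.65  0.23  0.96  0.32] inc [np.float64(102.7), np.float64(63.1), np.float64(-261.5), np.float64(-0.54)] F [-0.5  1.   0.1] gap 0.0937
```

Emit:
drive_tool:
  increments: [5,6,-38,-0.6,1,10,12,-76,-0.6,1,20,18,-114,-0.6,1,30,25,-150,-0.6,1,40,33,-180,-0.6,1,50,40,-190,-0.6,1,53,63,-191,-0.6,1,53,63,-191,-0.6,1,53,63,-191,-0.6,1,53,63,-191,-0.6,1]

```text
time: 2.85
tool_pos: [0.5785, -0.0766, 0.2496]
eef_rot: [1.117, 1.265, -1.118]
wrist_force: [-0.8, -0.5, -0.6]
finger_gap: 0.0941
```

```bash
python3 - <<'E'
from h import *
c=cap('wrist','w2.png')
im=c['img']; hs=cv2.cvtColor(im,cv2.COLOR_BGR2HSV)
k=((hs[...,1]<60)&(hs[...,2]>90)).astype(np.uint8); n,l,st,ce=cv2.connectedComponentsWithStats(k)
for i in range(1,n):
  if 300<st[i,4]<8000:
    uv=np.argwhere(l==i)[:,::-1]; P=np.array([onz(c,u,v,0.014,'wrist')[:2] for u,v in uv])*1000
    print(np.round(ce[i]),st[i],cv2.minEnclosingCircle(P.astype(np.float32)))
inc([0.571,-0.0065,0.104],7.07)
E
```

```text
[411. 124.] [ 393   96   46   51 1063] ((698.311279296875, 21.22186851501465), 26.571744918823242)
[287. 127.] [ 265  104   46   47 1549] ((570.3568725585938, -5.707258701324463), 22.6840763092041)
[121. 138.] [ 102  117   42   45 1260] ((397.2225341796875, -33.020912170410156), 29.175609588623047)
[493. 133.] [474 128  41  15 318] ((800.205322265625, 28.930843353271484), 30.06659698486328)
[548. 259.] [ 511  194   49  109 1683] ((968.981689453125, -108.06278228759766), 92.50662231445312)
[166. 274.] [ 139  237   66   73 1749] ((455.7591857910156, -179.58642578125), 65.42074584960938)
[400. 269.] [ 367  237   65   60 1183] ((716.9025268554688, -140.50180053710938), 59.304931640625)
[250. 289.] [ 185  262  129   54 5381] ((548.0958862304688, -199.09031677246094), 77.63465118408203)
[ 25. 288.] [  0 265  63  49 919] ((213.80703735351562, -262.0340881347656), 107.11305236816406)
[400. 356.] [385 341  31  31 537] ((757.33251953125, -268.1850891113281), 35.97209930419922)
[242. 368.] [160 347 143  27 482] ((528.8875732421875, -297.31988525390625), 96.72004699707031)
[126. 414.] [ 83 403 124  17 911] ((376.6116943359375, -483.2892150878906), 132.9751434326172)
t 2.9 pos [ 0.5783 -0.0769  0.2498] yaw 7.05 J [ 0.3   0.61 -0.33  1.76  0.26  0.82 -0.04] inc [np.float64(145.8), np.float64(1.5), np.float64(-70.8), np.float64(-0.02)] F [ 0.8 -0.4  0.6] gap 0.0942
```

View pics/w2.png

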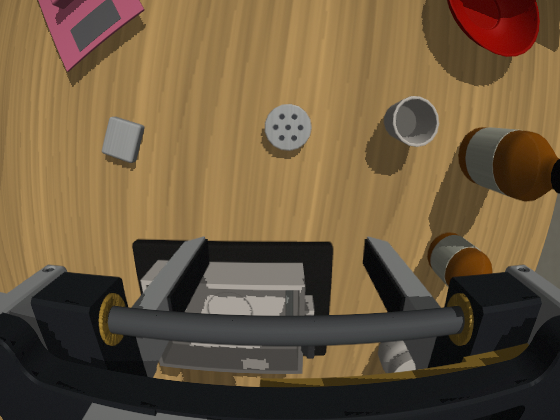

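The wrist view shows the disc at (288,127), which gives world (0.5704, -0.0057). That agrees with the other views. Now the grasp.

Emit:
drive_tool:
  increments: [30,0,-36,0,1,60,1,-68,0,1,90,1,-71,0,1,115,1,-71,0,1,135,1,-71,0,1,144,1,-71,0,1,146,1,-71,0,1,146,1,-71,0,1,146,1,-71,0,1,146,1,-71,0,1]

```text
time: 3.73
tool_pos: [0.5721, -0.0058, 0.1052]
eef_rot: [1.119, 1.263, -1.116]
wrist_force: [-0.2, -0.4, 0.1]
finger_gap: 0.094
```

```bash
python3 - <<'E'
from h import *
inc([0.5704,-0.0057,0.104],7.07)
E
```

```text
t 3.73 pos [ 0.5721 -0.0058  0.1052] yaw 7.07 J [ 0.11  0.81 -0.23  1.88  0.36  0.49 -0.25] inc [np.float64(1.2), np.float64(-1.7), np.float64(-0.3), np.float64(0.0)] F [-0.2 -0.4  0.1] gap 0.094
```

Emit:
drive_tool:
  increments: [1.2,-1.7,-0.3,0,1,1.2,-1.7,-0.3,0,-0.1,1.2,-1.7,-0.3,0,-0.3,1.2,-1.7,-0.3,0,-1,1.2,-1.7,-0.3,0,-1,1.2,-1.7,-0.3,0,-1,1.2,-1.7,-0.3,0,-1,1.2,-1.7,-0.3,0,-1,1.2,-1.7,-0.3,0,-1,1.2,-1.7,-0.3,0,-1]
  squeeze: 15

```text
time: 4.57
tool_pos: [0.5695, -0.0053, 0.1025]
eef_rot: [1.117, 1.265, -1.117]
wrist_force: [0.3, 0.5, -0.3]
finger_gap: 0.0457
```

Emit:
drive_tool:
  increments: [-20,0,0,0,-1,-50,0,0,0,-1,-80,0,0,0,-1,-100,0,0,0,-1,-100,0,0,0,-1,-100,0,0,0,-1,-100,0,0,0,-1,-100,0,0,0,-1,-100,0,0,0,-1,-100,0,0,0,-1]

```text
time: 5.4
tool_pos: [0.5689, -0.0053, 0.2013]
eef_rot: [1.116, 1.267, -1.118]
wrist_force: [-0.4, 0.2, -1.1]
finger_gap: 0.0455
```

```bash
python3 - <<'E'
from h import *
c=cap('wrist','w3.png')
for i in range(3): inc([0.531,-0.2073,0.203],7.07); cap('top')
E
```

```text
t 5.45 pos [ 0.5691 -0.0053  0.2016] yaw 7.13 J [ 0.16  0.66 -0.3   1.84  0.29  0.69 -0.19] inc [np.float64(-1.4), np.float64(-62.9), np.float64(195.7), np.float64(0.06)] F [ 1.   0.  -1.2] gap 0.0457
t 5.5 pos [ 0.5692 -0.0053  0.2018] yaw 7.13 J [ 0.16  0.66 -0.3   1.84  0.29  0.69 -0.19] inc [np.float64(-1.2), np.float64(-63.0), np.float64(195.7), np.float64(0.06)] F [ 0.3 -0.1 -0.4] gap 0.0455
t 5.55 pos [ 0.5693 -0.0053  0.202 ] yaw 7.13 J [ 0.16  0.66 -0.3   1.84  0.29  0.69 -0.19] inc [np.float64(-1.0), np.float64(-63.1), np.float64(195.7), np.float64(0.06)] F [-0.1  0.4 -0.3] gap 0.0455
```

View pics/w3.png

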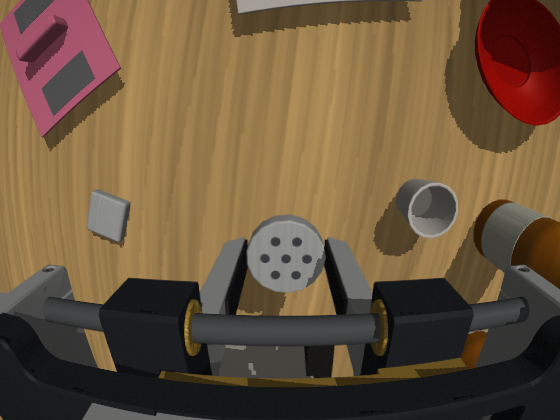

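The disc is held at (286,254), level between the pads. Next I'll check its offset from the tool axis.

```bash
python3 - <<'E'
from h import *
c=cap('wrist'); im=c['img']; hs=cv2.cvtColor(im,cv2.COLOR_BGR2HSV)
a=im[200:310,230:340]; cv2.imwrite('pics/w3c.png',cv2.resize(a,None,fx=5,fy=5,interpolation=cv2.INTER_CUBIC))
p,M,o=toolaxes()
for (u,v) in [(286,252.5),(286,217),(286,288),(250,252),(322,252)]:
    w=onz(c,u,v,p[2]-0.0885,'wrist'); print(u,v,w,(M.T@(w-p)*1000).round(1))
E
```

```text
286 252.5 [ 0.56801599 -0.00192673  0.11374197] [88.5 -0.9 -3.5]
286 217 [0.56542426 0.01880014 0.11374197] [ 88.5  -0.9 -24.4]
286 288 [ 0.57085786 -0.02464165  0.11374197] [88.5 -0.9 19.4]
250 252 [ 0.54777769 -0.00425089  0.11374197] [ 88.5 -21.3  -3.7]
322 252 [0.58821018 0.00078803 0.11374197] [88.5 19.4 -3.7]
```

View pics/w3c.png

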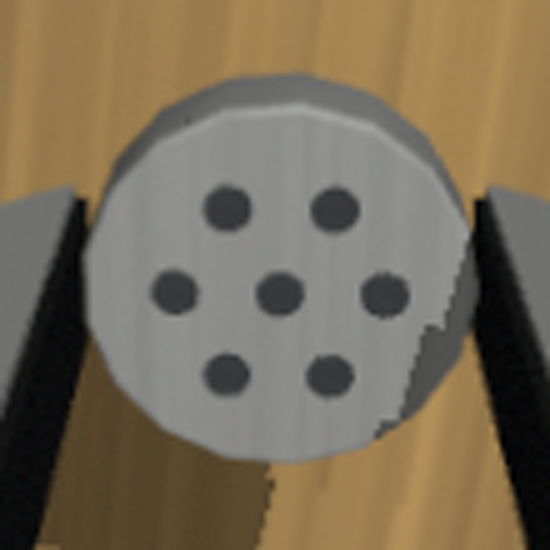

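Emit:
drive_tool:
  increments: [-10,-12,38,0,-1,-20,-24,76,0,-1,-20,-36,114,0,-1,-20,-48,150,0,-1,-20,-58,180,0,-1,-20,-62.5,194,0,-1,-20,-62.5,195.7,0,-1,-20,-62.5,195.7,0,-1,-20,-62.5,195.7,0,-1,-20,-62.5,195.7,0,-1]

```text
time: 6.48
tool_pos: [0.5324, -0.205, 0.2226]
eef_rot: [1.116, 1.267, -1.114]
wrist_force: [-0.1, 0.7, 0.1]
finger_gap: 0.0455
```

```bash
python3 - <<'E'
from h import *
c=cap('wrist','w4.png')
inc([0.5315,-0.2073,0.128],7.07)
E
```

```text
t 6.53 pos [ 0.5323 -0.2051  0.2226] yaw 7.31 J [ 0.54  0.63 -0.34  1.82  0.3   0.74  0.17] inc [np.float64(94.6), np.float64(-1.2), np.float64(2.1), np.float64(0.24)] F [-0.6  0.1 -0.4] gap 0.0454
```

View pics/w4.png

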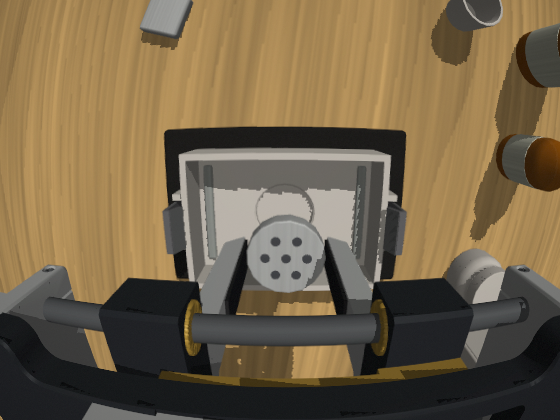

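```bash
python3 - <<'E'
from h import *
c=cap('wrist'); im=c['img']
cv2.imwrite('pics/w4c.png',cv2.resize(im[145:255,160:410],None,fx=3.2,fy=3.2,interpolation=cv2.INTER_CUBIC))
p,M,o=toolaxes()
for (u,v,z) in [(256,208,.03),(314,208,.03),(285,184,.03),(181,155,.068),(387,154,.068)]:
    w=onz(c,u,v,z,'wrist'); print(u,v,w.round(4),(M.T@(w-p)*1000).round(1))
inc([0.5315,-0.2073,0.128],7.07)
E
```

```text
256 208 [ 0.5055 -0.2065  0.03  ] [192.6 -26.8  -2.2]
314 208 [ 0.5558 -0.2     0.03  ] [192.6  23.9  -2.2]
285 184 [ 0.5279 -0.1822  0.03  ] [192.6  -1.4 -23.4]
181 155 [ 0.4467 -0.1624  0.068 ] [154.6 -79.4 -53.4]
387 154 [ 0.5999 -0.1421  0.068 ] [154.6  75.1 -54.1]
t 6.58 pos [ 0.5323 -0.2054  0.2226] yaw 7.29 J [ 0.54  0.64 -0.34  1.82  0.3   0.74  0.17] inc [np.float64(94.6), np.float64(-1.0), np.float64(1.9), np.float64(0.22)] F [ 0.7  0.2 -0.1] gap 0.0451
```

View pics/w4c.png

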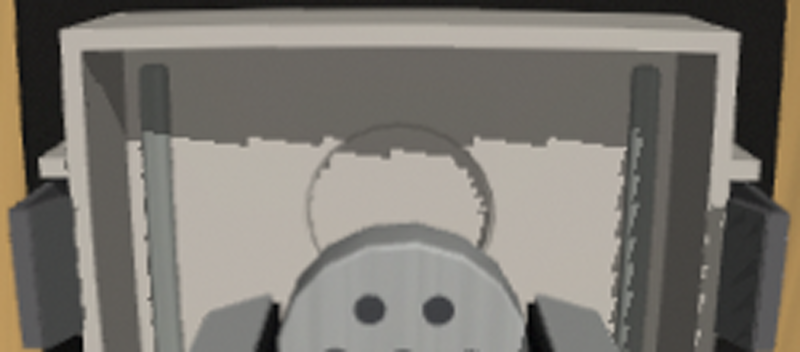

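Emit:
drive_tool:
  increments: [0,-0.7,1.8,0.2,-1,20,-0.7,1.8,0.2,-1,40,-0.7,1.8,0.2,-1,60,-0.7,1.8,0.2,-1,75,-0.7,1.8,0.2,-1,80,-0.7,1.8,0.2,-1,83,-0.7,1.8,0.2,-1,83,-0.7,1.8,0.2,-1,83,-0.7,1.8,0.2,-1,83,-0.7,1.8,0.2,-1]

```text
time: 7.42
tool_pos: [0.5319, -0.2093, 0.1405]
eef_rot: [1.12, 1.262, -1.119]
wrist_force: [0.2, -0.4, -0.9]
finger_gap: 0.0456
```

```bash
python3 - <<'E'
from h import *
c=cap('wrist','w5.png')
inc([0.5316,-0.2073,0.128],7.07)
cap('top')
inc([0.5316,-0.2073,0.128],7.07)
E
```

```text
t 7.47 pos [ 0.5318 -0.2093  0.1405] yaw 6.92 J [ 0.5   0.75 -0.28  1.87  0.36  0.57  0.11] inc [np.float64(12.5), np.float64(-0.0), np.float64(-2.1), np.float64(-0.15)] F [-0.4 -0.9 -0.5] gap 0.0455
t 7.52 pos [ 0.5317 -0.2093  0.1404] yaw 6.91 J [ 0.5   0.75 -0.28  1.87  0.36  0.57  0.11] inc [np.float64(12.4), np.float64(0.1), np.float64(-2.0), np.float64(-0.16)] F [-0.8  0.5 -1.3] gap 0.0455
```

View pics/w5.png

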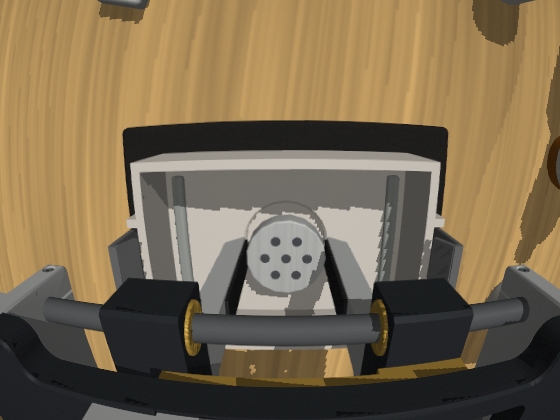

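```bash
python3 - <<'E'
from h import *
c=cap('wrist'); im=c['img']
cv2.imwrite('pics/w5c.png',cv2.resize(im[185:300,220:350],None,fx=5,fy=5,interpolation=cv2.INTER_CUBIC))
p,M,o=toolaxes()
for (u,v,z) in [(286,200.5,.03),(246,235,.03),(327,235,.03)]:
    w=onz(c,u,v,z,'wrist'); print(u,v,w.round(4),(M.T@(w-p)*1000).round(1))
inc([0.5316,-0.2073,0.128],7.07)
E
```

```text
286 200.5 [ 0.5276 -0.1814  0.03  ] [110.2  -0.7 -28.4]
246 235 [ 0.5054 -0.2065  0.03  ] [110.2 -25.8  -6.1]
327 235 [ 0.5559 -0.2004  0.03  ] [110.3  25.1  -6.1]
t 7.57 pos [ 0.5316 -0.2094  0.1402] yaw 6.91 J [ 0.5   0.75 -0.28  1.87  0.36  0.57  0.11] inc [np.float64(12.2), np.float64(0.2), np.float64(-2.1), np.float64(-0.16)] F [-0.4  0.2 -1.3] gap 0.0457
```

View pics/w5c.png

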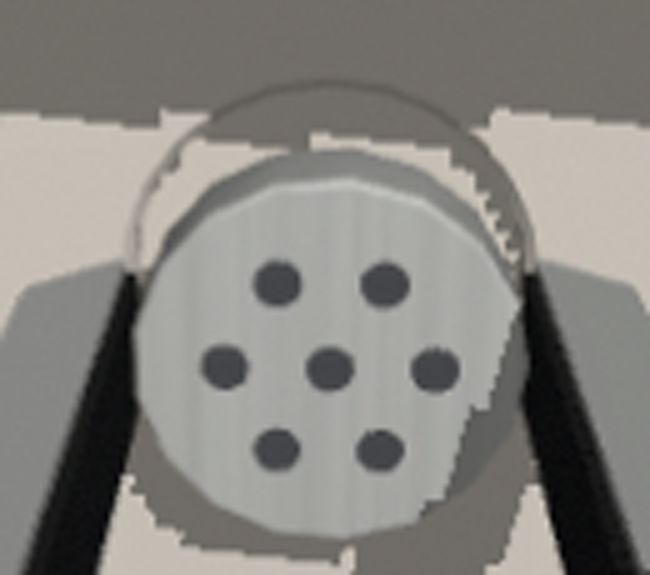

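Emit:
drive_tool:
  increments: [0,0.3,-2.6,0,-1,0,0.3,-2.6,0,-1,2,0.3,-2.6,0,-1,4,0.3,-2.6,0,-1,5,0.3,-2.6,0,-1,5,0.3,-2.6,0,-1,5,0.3,-2.6,0,-1,5,0.3,-2.6,0,-1,5,0.3,-2.6,0,-1,5,0.3,-2.6,0,-1]

```text
time: 8.4
tool_pos: [0.5313, -0.2066, 0.1345]
eef_rot: [1.12, 1.264, -1.12]
wrist_force: [0.3, 0.5, -0.6]
finger_gap: 0.0456
```

```bash
python3 - <<'E'
from h import *
c=cap('wrist'); im=c['img']
cv2.imwrite('pics/w6c.png',cv2.resize(im[185:300,220:350],None,fx=5,fy=5,interpolation=cv2.INTER_CUBIC))
inc([0.5316,-0.2070,0.128],7.07)
cap('top')
inc([0.5316,-0.2070,0.128],7.07)
E
```

```text
t 8.45 pos [ 0.5312 -0.2066  0.1345] yaw 6.92 J [ 0.5   0.76 -0.27  1.87  0.36  0.56  0.1 ] inc [np.float64(6.5), np.float64(0.3), np.float64(0.5), np.float64(-0.15)] F [ 0.2 -0.1 -1.1] gap 0.0452
t 8.5 pos [ 0.5313 -0.2066  0.1345] yaw 6.92 J [ 0.5   0.76 -0.27  1.87  0.36  0.56  0.1 ] inc [np.float64(6.5), np.float64(0.3), np.float64(0.5), np.float64(-0.15)] F [ 0.1 -0.6 -1.2] gap 0.0452
```

View pics/w6c.png

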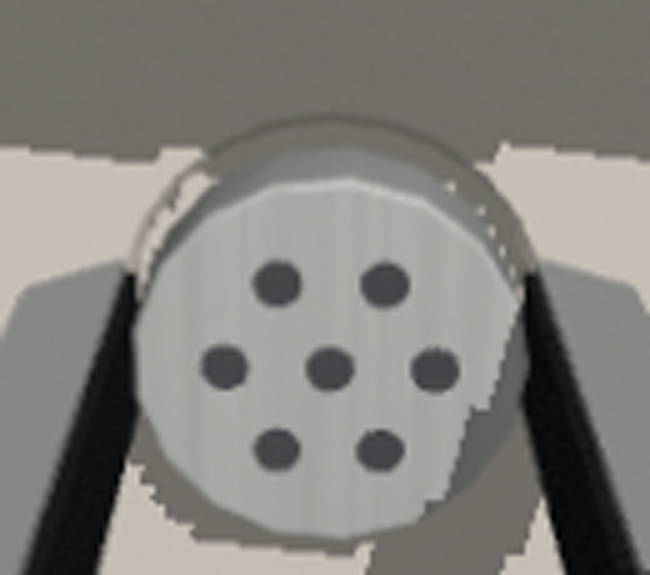

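Emit:
drive_tool:
  increments: [0,0.4,0.2,0,-1,1,0.4,0.2,0,-1,2,0.4,0.2,0,-1,3,0.4,0.2,0,-1,4,0.4,0.2,0,-1,4,0.4,0.2,0,-1,4,0.4,0.2,0,-1,4,0.4,0.2,0,-1,4,0.4,0.2,0,-1,4,0.4,0.2,0,-1]

```text
time: 9.33
tool_pos: [0.5317, -0.2067, 0.1305]
eef_rot: [1.12, 1.264, -1.12]
wrist_force: [0.7, -0.1, -1.1]
finger_gap: 0.0457
```

```bash
python3 - <<'E'
from h import *
c=cap('wrist'); im=c['img']
cv2.imwrite('pics/w7c.png',cv2.resize(im[185:300,220:350],None,fx=5,fy=5,interpolation=cv2.INTER_CUBIC))
inc([0.5316,-0.2070,0.128],7.07)
E
```

```text
t 9.38 pos [ 0.5317 -0.2067  0.1306] yaw 6.92 J [ 0.49  0.77 -0.27  1.87  0.37  0.55  0.1 ] inc [np.float64(2.6), np.float64(-0.1), np.float64(0.3), np.float64(-0.15)] F [ 0.7 -1.   0.1] gap 0.045
```

View pics/w7c.png

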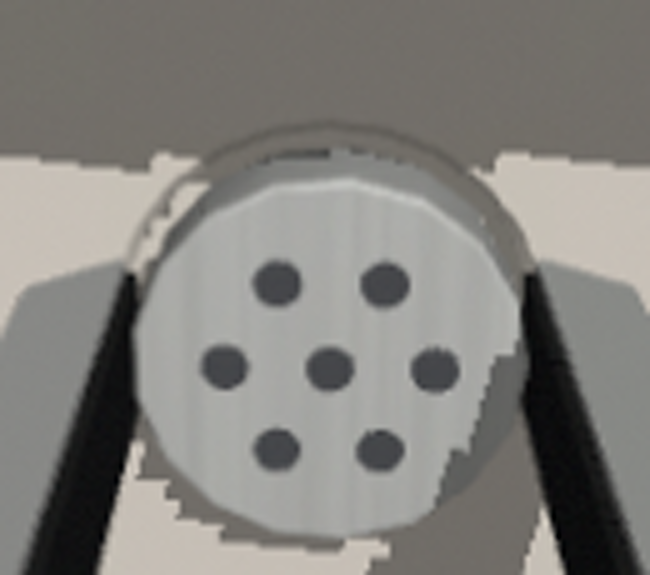

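Emit:
drive_tool:
  increments: [1,0,0,0,-1,2,0,0,0,-1,2.6,0,0,0,-1,2.6,0,0,0,-1,2.6,0,0,0,-1,2.6,0,0,0,-1,2.6,0,0,0,-1,2.6,0,0,0,-1,2.6,0,0,0,-1,2.6,0,0,0,-1]

```text
time: 10.22
tool_pos: [0.5317, -0.2067, 0.1279]
eef_rot: [1.12, 1.264, -1.12]
wrist_force: [-0.1, 0.1, -0.8]
finger_gap: 0.0452
```

Emit:
drive_tool:
  increments: [0,0,0,0,0.1,0,0,0,0,0.3,0,0,0,0,0.3,0,0,0,0,0.3,0,0,0,0,0.3,0,0,0,0,0.3,-15,0,0,0,0.3,-40,0,0,0,0.3,-75,0,0,0,0.3,-80,0,0,0,0.3]

```text
time: 11.05
tool_pos: [0.5341, -0.2071, 0.2125]
eef_rot: [1.121, 1.257, -1.116]
wrist_force: [1.0, -0.1, 1.1]
finger_gap: 0.0606
```

Emit:
drive_tool:
  increments: [-30,0,30,0,0.3,-60,0,60,0,0.3,-70,0,75,0,0.3,-70,0,75,0,0.3,-70,0,75,0,0.3,-70,0,75,0,0.3,-70,0,75,0,0.3,-70,0,75,0,0.3,-70,0,75,0,0.3,-70,0,75,0,0.3]

```text
time: 11.88
tool_pos: [0.5407, -0.2803, 0.2774]
eef_rot: [1.119, 1.266, -1.119]
wrist_force: [0.3, 0.3, 0.1]
finger_gap: 0.061
```

```bash
python3 - <<'E'
from h import *
c=cap('wrist'); im=c['img']
cv2.imwrite('pics/w8.png',im)
cv2.imwrite('pics/w8c.png',cv2.resize(im[60:220,160:410],None,fx=3.2,fy=3.2,interpolation=cv2.INTER_CUBIC))
inc([0.571,0.230,0.25],15.1)
E
```

```text
t 11.93 pos [ 0.5407 -0.2806  0.2775] yaw 6.97 J [ 0.66  0.62 -0.37  1.66  0.27  0.92  0.31] inc [np.float64(27.7), np.float64(92.0), np.float64(-503.1), np.float64(-8.13)] F [-0.1  0.9 -0.2] gap 0.0609
```

View pics/w8c.png

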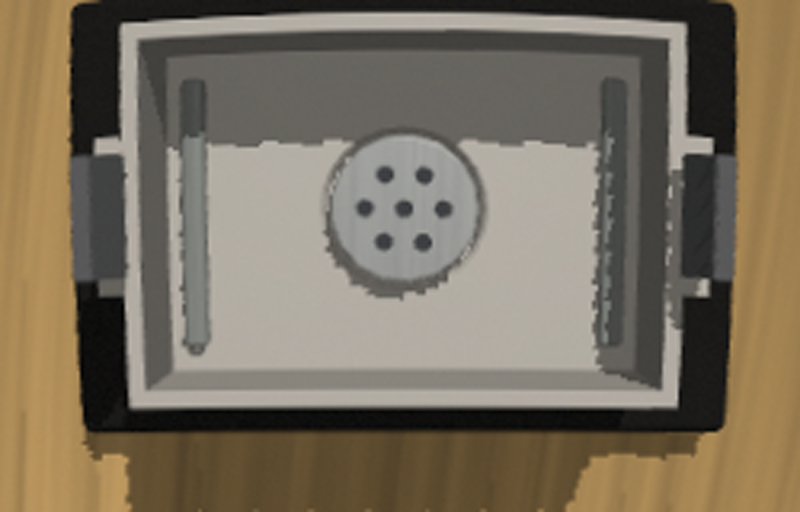

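The crop shows the disc at (405,205), concentric in the recess and seated flat. Next is the lid.

Emit:
drive_tool:
  increments: [0,10,-41,-1,0,0,20,-81,-2,0,0,30,-121,-3,0,0,40,-161,-4,0,0,50,-201,-5,0,0,60,-241,-6,0,0,70,-281,-7,0,0,80,-321,-8,0,0,90,-360,-8,0,0,100,-390,-8,0]

```text
time: 12.77
tool_pos: [0.5924, 0.1223, 0.2781]
eef_rot: [1.014, 1.324, -1.012]
wrist_force: [0.4, -0.3, 0.0]
finger_gap: 0.0469
```

```bash
python3 - <<'E'
from h import *
inc([0.589,0.160,0.28],15.1)
E
```

```text
t 12.77 pos [0.5924 0.1223 0.2781] yaw 15.11 J [ 0.    0.62 -0.4   1.67  0.29  0.92 -0.25] inc [np.float64(-1.8), np.float64(6.5), np.float64(-37.3), np.float64(0.01)] F [ 0.4 -0.3  0. ] gap 0.0469
```

Emit:
drive_tool:
  increments: [0,3,-20,0,0,0,6,-34,0,0,0,6,-34,0,0,0,6,-34,0,0,0,6,-34,0,0,0,6,-34,0,0,0,6,-34,0,0,0,6,-34,0,0,0,6,-34,0,0,0,6,-34,0,0]

```text
time: 13.6
tool_pos: [0.5901, 0.1519, 0.2779]
eef_rot: [1.016, 1.321, -1.016]
wrist_force: [0.4, -0.2, 0.2]
finger_gap: 0.0473
```

```bash
python3 - <<'E'
from h import *
inc([0.589,0.160,0.28],15.1)
c=cap('wrist','w9.png'); im=c['img']
import pickle; pickle.dump(c,open('w9.pkl','wb'))
cv2.imwrite('pics/w9c.png',cv2.resize(im[50:220,160:410],None,fx=3.2,fy=3.2,interpolation=cv2.INTER_CUBIC))
E
```

```text
t 13.6 pos [0.5901 0.1519 0.2779] yaw 14.88 J [-0.05  0.62 -0.4   1.66  0.29  0.92 -0.3 ] inc [np.float64(-2.1), np.float64(1.0), np.float64(-8.1), np.float64(-0.22)] F [ 0.4 -0.2  0.2] gap 0.0473
```

View pics/w9c.png

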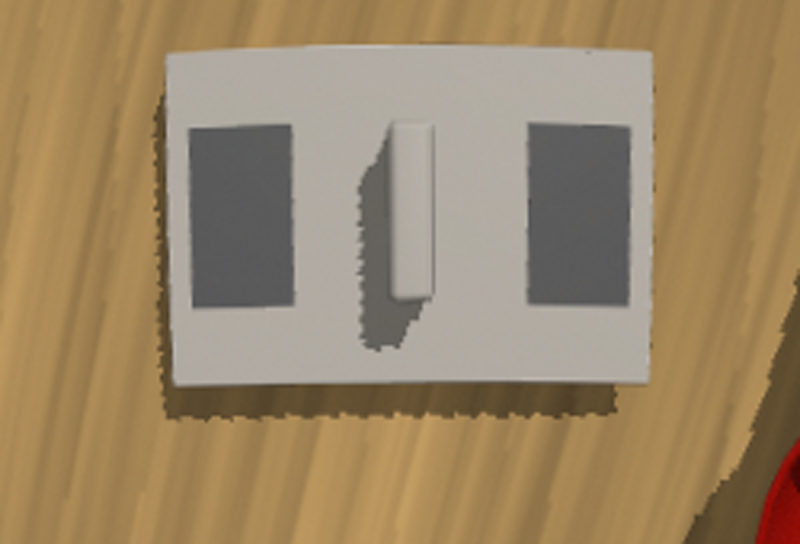

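```bash
python3 - <<'E'
from h import *
import pickle; c=pickle.load(open('w9.pkl','rb'))
q=lambda u,v,z: onz(c,160+(u+.5)/3.2-.5,50+(v+.5)/3.2-.5,z,'wrist')
def show(n,C,z):
    P=np.array([q(u,v,z)[:2] for u,v in C])*1000
    print(n,'centre',P.mean(0),'sides',[np.linalg.norm(P[i]-P[i-1]).round(1) for i in range(4)],'yaw',[np.degrees(np.arctan2(*(b-a)[::-1])).round(2) for a,b in [(P[0],P[1]),(P[3],P[2])]])
show('flange',[(165,53),(652,50),(650,384),(174,386)],.02)
show('patches',[(189,127),(630,123),(629,306),(192,308)],.02)
show('bar',[(391,122),(434,121),(433,298),(393,299)],.044)
inc([0.5715,0.230,0.129],15.2)
E
```

```text
flange centre [570.33730659 232.20470999] sides [np.float64(111.5), np.float64(159.1), np.float64(112.0), np.float64(159.1)] yaw [np.float64(15.33), np.float64(15.14)]
patches centre [570.13294251 232.470599  ] sides [np.float64(60.0), np.float64(143.5), np.float64(60.8), np.float64(144.0)] yaw [np.float64(15.49), np.float64(15.18)]
bar centre [570.6864502  232.54355942] sides [np.float64(53.8), np.float64(12.8), np.float64(53.8), np.float64(12.1)] yaw [np.float64(16.37), np.float64(16.38)]
t 13.65 pos [0.5901 0.1521 0.2779] yaw 14.9 J [-0.05  0.62 -0.4   1.66  0.29  0.92 -0.3 ] inc [np.float64(148.9), np.float64(2.0), np.float64(-80.0), np.float64(-0.3)] F [ 0.6 -0.8 -0.4] gap 0.0469
```

The flange measures 159 x 112 mm with its centre near (0.5705, 0.2322) and yaw 15.2°, which matches the given size. I'll move to the bar, gripping across its 14 mm.

Emit:
drive_tool:
  increments: [20,1,-35,-0.3,0,50,2,-65,-0.3,0,80,2.5,-80,-0.3,0,105,2.5,-82,-0.3,0,125,2.5,-82,-0.3,0,135,2.5,-82,-0.3,0,140,2.5,-82,-0.3,0,140,2.5,-82,-0.3,0,140,2.5,-82,-0.3,0,140,2.5,-82,-0.3,0]

```text
time: 14.48
tool_pos: [0.5723, 0.2324, 0.1393]
eef_rot: [1.014, 1.322, -1.01]
wrist_force: [-0.5, 0.3, -0.3]
finger_gap: 0.0471
```

```bash
python3 - <<'E'
from h import *
inc([0.5714,0.2322,0.123],15.2)
c=cap('wrist','w10.png')
inc([0.5714,0.2322,0.123],15.2)
E
```

```text
t 14.48 pos [0.5723 0.2324 0.1393] yaw 15.18 J [-0.24  0.81 -0.32  1.73  0.38  0.66 -0.5 ] inc [np.float64(16.3), np.float64(-0.9), np.float64(-0.0), np.float64(-0.02)] F [-0.5  0.3 -0.3] gap 0.0471
t 14.53 pos [0.5722 0.2324 0.1393] yaw 15.18 J [-0.24  0.81 -0.32  1.73  0.38  0.66 -0.5 ] inc [np.float64(16.3), np.float64(-0.9), np.float64(0.0), np.float64(-0.02)] F [ 0.5 -0.3  0.2] gap 0.0469
```

View pics/w10.png

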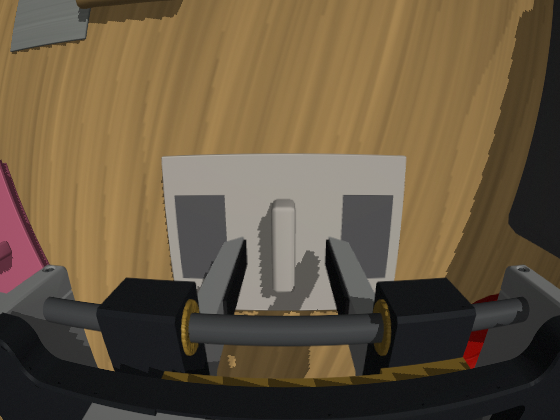

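The bar at (284,247) is centred between the fingers, so I'll descend and grip.

Emit:
drive_tool:
  increments: [5,-0.8,0,0,0,10,-0.8,0,0,0,14,-0.8,0,0,0,16,-0.8,0,0,0,16,-0.8,0,0,0,16,-0.8,0,0,0,16,-0.8,0,0,-0.4,16,-0.8,0,0,-1,16,-0.8,0,0,-1,16,-0.8,0,0,-1]
  squeeze: 30

```text
time: 15.37
tool_pos: [0.5706, 0.2321, 0.122]
eef_rot: [1.011, 1.323, -1.011]
wrist_force: [0.8, 0.9, 0.7]
finger_gap: 0.0238
```

Emit:
drive_tool:
  increments: [0,0,0,0,-1,0,0,0,0,-1,0,0,0,0,-1,0,0,0,0,-1,-5,0,0,0,-1,-15,0,0,0,-1,-25,0,0,0,-1,-30,0,0,0,-1,-30,0,0,0,-1,-30,0,0,0,-1]

```text
time: 16.2
tool_pos: [0.5709, 0.2321, 0.1526]
eef_rot: [1.012, 1.322, -1.01]
wrist_force: [0.5, -0.8, -2.2]
finger_gap: 0.0138
```

```bash
python3 - <<'E'
from h import *
c=cap('wrist','w11.png')
inc([0.5316,-0.2073,0.30],7.07)
E
```

```text
t 16.25 pos [0.5706 0.232  0.1521] yaw 15.21 J [-0.23  0.79 -0.33  1.73  0.37  0.68 -0.5 ] inc [np.float64(-147.9), np.float64(-152.8), np.float64(413.7), np.float64(8.14)] F [ 1.1 -0.8 -1.5] gap 0.0137
```

View pics/w11.png

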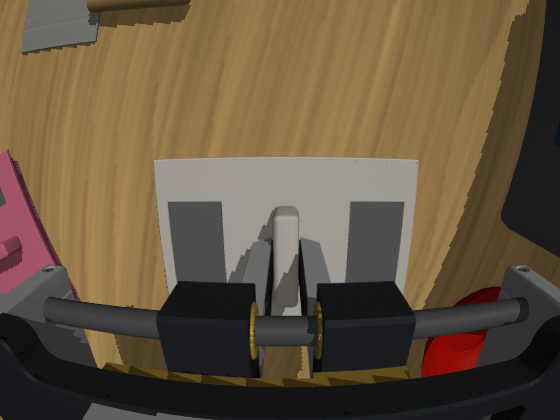

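```bash
cat > lidoff.py <<'E'
from h import *
c=cap('wrist'); im=c['img']
cv2.imwrite('pics/w11c.png',cv2.resize(im[140:320,140:430],None,fx=2.7,fy=2.7,interpolation=cv2.INTER_CUBIC))
p,M,o=toolaxes()
for (u,v,z) in [(154,160,.102),(417,158,.102),(286,158,.102),(286,207,.078),(174,314,.102),(399,314,.102)]:
    w=onz(c,u,v,p[2]-z,'wrist'); print(u,v,(M.T@(w-p)*1000).round(1))
E
python3 lidoff.py
```

```text
154 160 [102.  -79.5 -55.7]
417 158 [102.   77.8 -56.8]
286 158 [102.   -0.6 -55.2]
286 207 [ 78.   -0.6 -32.8]
174 314 [102.  -78.6  50.5]
399 314 [102.   78.4  50.7]
```

View pics/w11c.png

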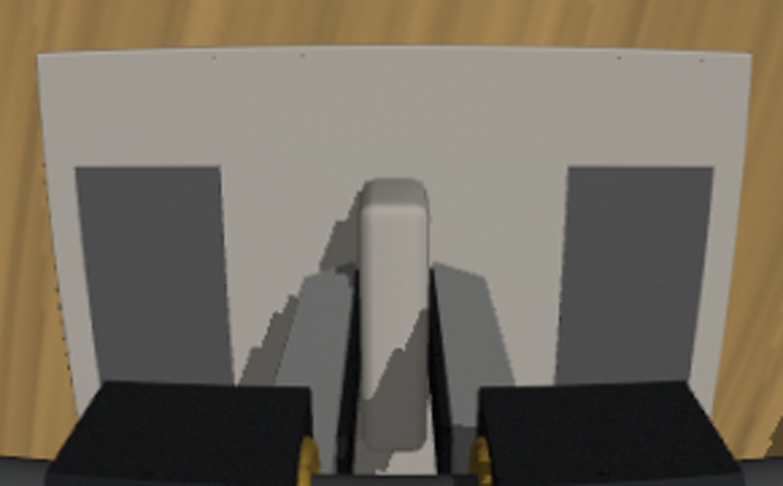

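The lid hangs level and its centre is on the tool axis to within 0.5 mm. I'll carry it over to the tub.

Emit:
drive_tool:
  increments: [-25,0,0,0,-1,-55,-5,10,0,-1,-80,-15,35,1,-1,-100,-27,70,2,-1,-115,-40,105,3,-1,-120,-53,140,4,-1,-120,-66,175,5,-1,-120,-79,210,6,-1,-120,-92,245,7,-1,-120,-105,280,8,-1]

```text
time: 17.13
tool_pos: [0.542, -0.0674, 0.2717]
eef_rot: [1.116, 1.266, -1.117]
wrist_force: [0.6, -0.1, -1.0]
finger_gap: 0.0136
```

Emit:
drive_tool:
  increments: [0,-8,35,0,-1,0,-18,70,0,-1,0,-26,100,0,-1,0,-29,120,0,-1,0,-29,128,0,-1,0,-29,128,0,-1,0,-29,128,0,-1,0,-29,128,0,-1,0,-29,128,0,-1,0,-29,128,0,-1]

```text
time: 17.97
tool_pos: [0.5304, -0.1945, 0.272]
eef_rot: [1.114, 1.268, -1.113]
wrist_force: [-0.2, -0.4, -1.9]
finger_gap: 0.0136
```

```bash
python3 - <<'E'
from h import *
inc([0.5316,-0.2072,0.20],7.07)
c=cap('wrist','w12.png');c=cap('scene','s12.png')
inc([0.5316,-0.2072,0.20],7.07)
E
```

```text
t 17.97 pos [ 0.5304 -0.1945  0.272 ] yaw 7.38 J [ 0.55  0.57 -0.38  1.79  0.27  0.84  0.17] inc [np.float64(72.0), np.float64(-0.5), np.float64(12.8), np.float64(0.31)] F [-0.2 -0.4 -1.9] gap 0.0136
t 18.07 pos [ 0.5303 -0.1952  0.272 ] yaw 7.32 J [ 0.55  0.57 -0.38  1.79  0.27  0.84  0.17] inc [np.float64(72.0), np.float64(-0.2), np.float64(12.1), np.float64(0.25)] F [-0.3 -0.2 -1.9] gap 0.0138
```

View pics/w12.png

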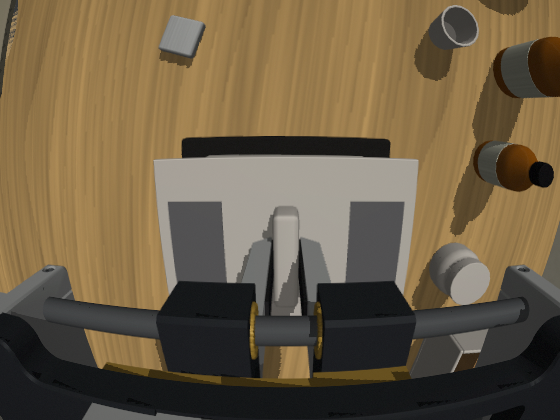

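Emit:
drive_tool:
  increments: [0,0,6,0.2,-1,10,0,12,0.2,-1,25,0,12,0.2,-1,40,0,12,0.2,-1,55,0,12,0.2,-1,62,0,12,0.2,-1,64,0,12,0.2,-1,64,0,12,0.2,-1,64,0,12,0.2,-1,64,0,12,0.2,-1]

```text
time: 18.9
tool_pos: [0.5321, -0.2084, 0.2087]
eef_rot: [1.119, 1.263, -1.118]
wrist_force: [0.3, -0.7, -1.1]
finger_gap: 0.0137
```

```bash
python3 - <<'E'
from h import *
inc([0.5316,-0.2072,0.186],7.07)
c=cap('wrist','w13.png');c=cap('scene'); im=c['img']; cv2.imwrite('pics/s13.png',cv2.resize(im[180:360,90:260],None,fx=3.2,fy=3.2,interpolation=cv2.INTER_CUBIC))
inc([0.5316,-0.2072,0.186],7.07)
E
```

```text
t 18.9 pos [ 0.5321 -0.2084  0.2087] yaw 7.01 J [ 0.54  0.66 -0.34  1.83  0.32  0.71  0.15] inc [np.float64(22.7), np.float64(-0.4), np.float64(-1.3), np.float64(-0.06)] F [ 0.3 -0.7 -1.1] gap 0.0137
t 19.0 pos [ 0.532  -0.2083  0.2086] yaw 7.02 J [ 0.54  0.66 -0.34  1.83  0.32  0.71  0.15] inc [np.float64(22.6), np.float64(-0.3), np.float64(-1.2), np.float64(-0.05)] F [ 0.7  0.6 -1. ] gap 0.0137
```

View pics/w13.png

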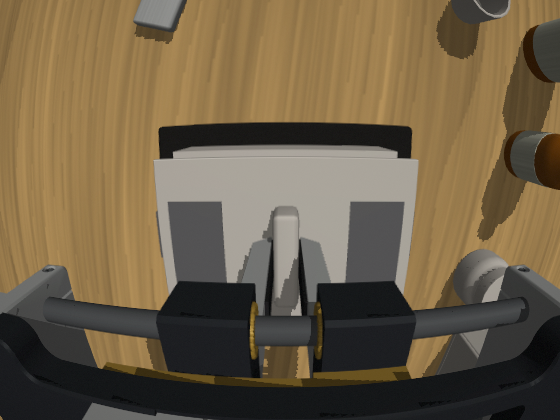

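View pics/s13.png

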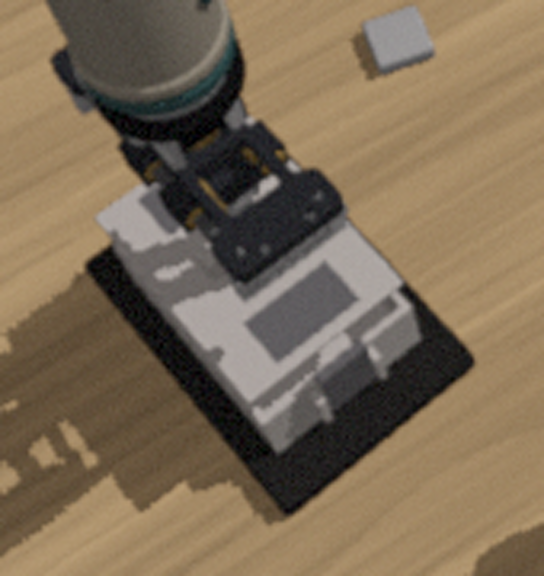

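```bash
python3 - <<'E'
from h import *
c=cap('wrist'); im=c['img']
cv2.imwrite('pics/w14.png',cv2.resize(im[110:270,140:430],None,fx=2.75,fy=2.75,interpolation=cv2.INTER_CUBIC))
p,M,o=toolaxes()
for (u,v,z) in [(174,150,.068),(396,150,.068),(285,146,.068),(160,128,.018),(411,128,.018)]:
    w=onz(c,u,v,z,'wrist'); print(u,v,w.round(4),(M.T@(w-p)*1000).round(1))
E
```

```text
174 150 [ 0.4456 -0.1604  0.068 ] [140.4 -79.9 -58.1]
396 150 [ 0.6016 -0.1413  0.068 ] [140.6  77.2 -58. ]
285 146 [ 0.5235 -0.1498  0.068 ] [140.5  -1.4 -59.2]
160 128 [ 0.4138 -0.148   0.018 ] [ 190.4 -110.1  -74.4]
411 128 [ 0.6305 -0.1214  0.018 ] [190.7 108.2 -74.3]
```

View pics/w14.png

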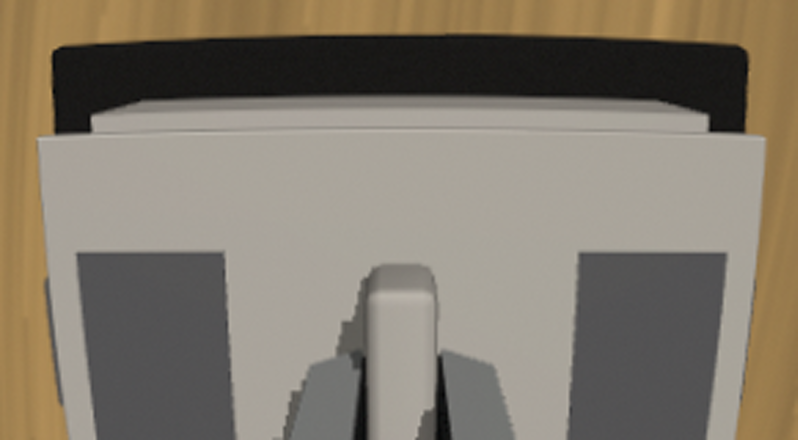

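Emit:
drive_tool:
  increments: [0,-0.3,-1.3,0,-1,0,-0.3,-1.3,0,-1,5,-0.3,-1.3,0,-1,10,-0.3,-1.3,0,-1,15,-0.3,-1.3,0,-1,18,-0.3,-1.3,0,-1,19,-0.3,-1.3,0,-1,19,-0.3,-1.3,0,-1,19,-0.3,-1.3,0,-1,19,-0.3,-1.3,0,-1]

```text
time: 19.88
tool_pos: [0.5312, -0.2069, 0.189]
eef_rot: [1.119, 1.264, -1.118]
wrist_force: [0.1, -0.3, -1.9]
finger_gap: 0.0141
```

```bash
python3 - <<'E'
from h import *
c=cap('wrist'); im=c['img']
inc([0.5316,-0.2072,0.186],7.07)
cv2.imwrite('pics/w15.png',cv2.resize(im[110:270,140:430],None,fx=2.75,fy=2.75,interpolation=cv2.INTER_CUBIC))
c=cap('scene'); im=c['img']; cv2.imwrite('pics/s15.png',cv2.resize(im[180:360,90:260],None,fx=3.2,fy=3.2,interpolation=cv2.INTER_CUBIC))
inc([0.5316,-0.2072,0.186],7.07)
E
```

```text
t 19.93 pos [ 0.5313 -0.2069  0.1891] yaw 7.02 J [ 0.53  0.68 -0.33  1.84  0.33  0.67  0.13] inc [np.float64(3.1), np.float64(0.3), np.float64(0.3), np.float64(-0.05)] F [ 1.   0.5 -1.6] gap 0.0139
t 19.98 pos [ 0.5313 -0.2069  0.1891] yaw 7.02 J [ 0.53  0.68 -0.33  1.84  0.33  0.67  0.13] inc [np.float64(3.1), np.float64(0.3), np.float64(0.3), np.float64(-0.05)] F [ 0.2 -0.7 -0.9] gap 0.0137
```

View pics/w15.png

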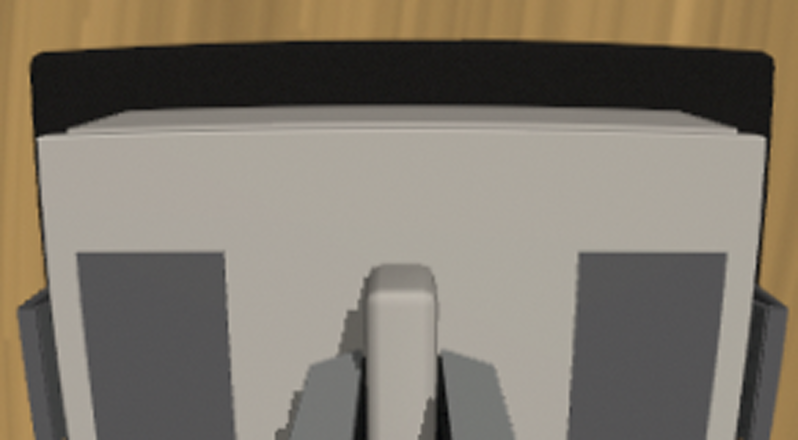

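View pics/s15.png

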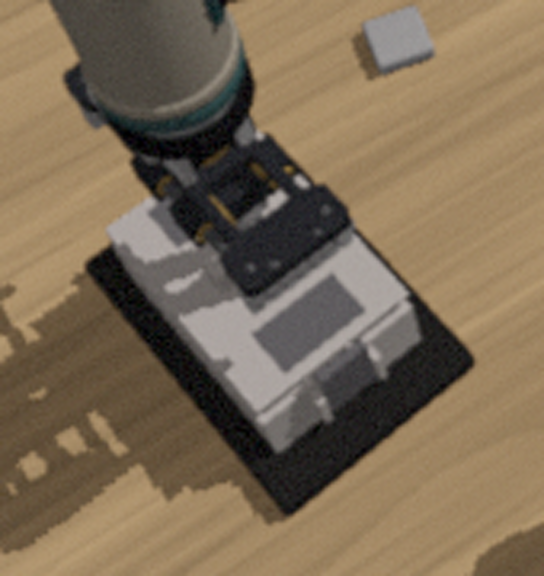

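Lid and clips are symmetric: the left clip sits at (35,310) and the right at (770,310). I'll lower the lid onto the noses.

Emit:
drive_tool:
  increments: [1,0.2,0,0,-1,2,0.2,0,0,-1,3,0.2,0,0,-1,3.5,0.2,0,0,-1,4,0.2,0,0,-1,4,0.2,0,0,-1,4,0.2,0,0,-1,4,0.2,0,0,-1,4,0.2,0,0,-1,4,0.2,0,0,-1]

```text
time: 20.82
tool_pos: [0.5314, -0.2069, 0.185]
eef_rot: [1.119, 1.264, -1.118]
wrist_force: [1.7, 0.6, -1.6]
finger_gap: 0.0138
```

Emit:
drive_tool:
  increments: [0.5,0,0,0,-1,1,0,0,0,-1,1.5,0,0,0,-1,2,0,0,0,-1,2,0,0,0,-1,2,0,0,0,-1,2,0,0,0,-1,2,0,0,0,-1,2,0,0,0,-1,2,0,0,0,-1]

```text
time: 21.65
tool_pos: [0.5315, -0.2069, 0.183]
eef_rot: [1.119, 1.264, -1.118]
wrist_force: [0.9, -0.6, 1.1]
finger_gap: 0.0136
```

Emit:
drive_tool:
  increments: [0.5,0,0,0,-1,1,0,0,0,-1,1,0,0,0,-1,1,0,0,0,-1,1,0,0,0,-1,1,0,0,0,-1,1,0,0,0,-1,1,0,0,0,-1,1,0,0,0,-1,1,0,0,0,-1]

```text
time: 22.48
tool_pos: [0.5314, -0.2069, 0.1819]
eef_rot: [1.119, 1.264, -1.118]
wrist_force: [1.6, -0.7, 2.0]
finger_gap: 0.0135
```

```bash
python3 - <<'E'
from h import *
c=cap('wrist'); im=c['img']
inc([0.5316,-0.2072,0.186],7.07)
cv2.imwrite('pics/w16.png',cv2.resize(im[110:270,140:430],None,fx=2.75,fy=2.75,interpolation=cv2.INTER_CUBIC))
E
```

```text
t 22.53 pos [ 0.5315 -0.2069  0.1819] yaw 7.02 J [ 0.53  0.69 -0.32  1.85  0.34  0.66  0.13] inc [np.float64(-4.1), np.float64(0.1), np.float64(0.3), np.float64(-0.05)] F [ 1.8 -0.1  2.4] gap 0.0139
```

View pics/w16.png

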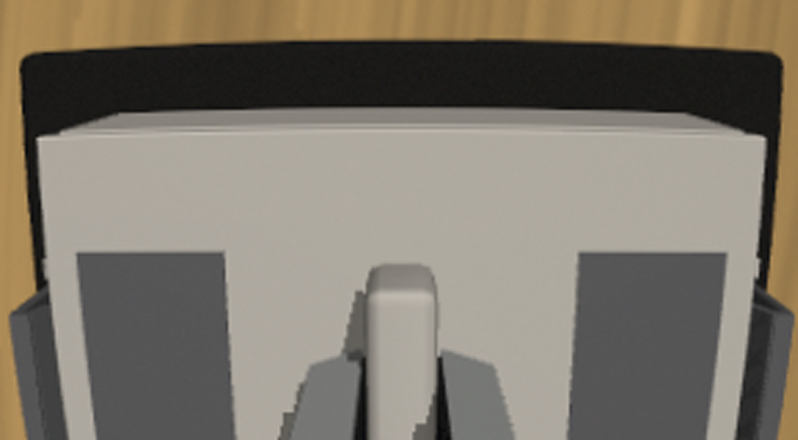

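Emit:
drive_tool:
  increments: [0,0,0,0,-0.5,0,0,0,0,-0.3,0,0,0,0,-0.3,0,0,0,0,-0.3,0,0,0,0,-0.3,-10,0,0,0,-0.3,-30,0,0,0,-0.3,-60,0,20,0,-0.3,-80,0,55,0,-0.3,-80,0,70,0,-0.3]

```text
time: 23.37
tool_pos: [0.5419, -0.2812, 0.2671]
eef_rot: [1.12, 1.253, -1.118]
wrist_force: [-0.3, -1.1, 0.3]
finger_gap: 0.0325
```

```bash
python3 - <<'E'
from h import *
c=cap('wrist'); im=c['img']
cv2.imwrite('pics/w17.png',im)
inc([0.5316,-0.2072,0.186],7.07)
c=cap('wrist'); im=c['img']
cv2.imwrite('pics/w17.png',cv2.resize(im[60:240,150:420],None,fx=2.9,fy=2.9,interpolation=cv2.INTER_CUBIC))
import pickle; pickle.dump(c,open('w17.pkl','wb'))
E
```

```text
t 23.42 pos [ 0.5406 -0.2836  0.2646] yaw 6.62 J [ 0.67  0.63 -0.37  1.67  0.29  0.88  0.29] inc [np.float64(78.1), np.float64(-0.4), np.float64(-77.5), np.float64(-0.45)] F [ 0.4 -3.2 -1.3] gap 0.0329
```

View pics/w17.png

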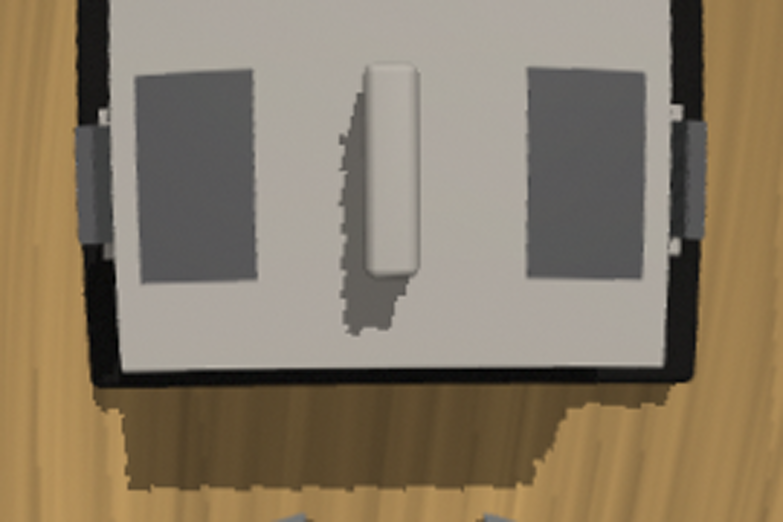

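The lid is sitting centred on both noses, with patches at (195,175) and (585,172) in the crop. I'll shut the fingers and press on the +x patch first.

```bash
python3 - <<'E'
from h import *
inc([0.5862,-0.2004,0.20],7.07)
E
```

```text
t 23.47 pos [ 0.5395 -0.2806  0.2628] yaw 6.67 J [ 0.66  0.63 -0.37  1.68  0.29  0.88  0.29] inc [np.float64(62.7), np.float64(55.6), np.float64(-74.4), np.float64(-0.4)] F [-0.4  0.4 -0.3] gap 0.0328
```

Emit:
drive_tool:
  increments: [0,25,-30,0,-1,0,50,-60,0,-1,10,55.5,-73,-0.2,-1,30,55.5,-73,-0.2,-1,50,55.5,-73,-0.2,-1,60,55.5,-73,-0.2,-1,62,55.5,-73,-0.2,-1,62,55.5,-73,-0.2,-1,62,55.5,-73,-0.2,-1,62,55.5,-73,-0.2,-1]

```text
time: 24.3
tool_pos: [0.5865, -0.1973, 0.2009]
eef_rot: [1.117, 1.264, -1.115]
wrist_force: [-0.8, -0.2, 0.1]
finger_gap: 0.0008
```

```bash
python3 - <<'E'
from h import *
inc([0.5862,-0.2004,0.186],7.07)
c=cap('wrist'); im=c['img']
cv2.imwrite('pics/w18.png',im)
E
```

```text
t 24.3 pos [ 0.5865 -0.1973  0.2009] yaw 7.2 J [ 0.49  0.72 -0.34  1.7   0.32  0.78  0.12] inc [np.float64(14.9), np.float64(-0.7), np.float64(3.1), np.float64(0.13)] F [-0.8 -0.2  0.1] gap 0.0008
```

View pics/w18.png

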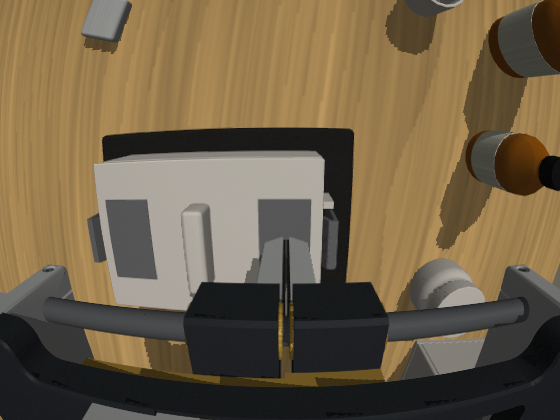

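Emit:
drive_tool:
  increments: [0,-0.5,3,0,-1,5,-0.5,3,0,-1,10,-0.5,3,0,-1,14,-0.5,3,0,-1,17,-0.5,3,0,-1,19,-0.5,3,0,-1,20,-0.5,3,0,-1,20,-0.5,3,0,-1,20,-0.5,3,0,-1,20,-0.5,3,0,-1]

```text
time: 25.18
tool_pos: [0.5861, -0.2002, 0.1801]
eef_rot: [1.116, 1.266, -1.116]
wrist_force: [0.1, -0.1, 0.2]
finger_gap: 0.0003
```

Emit:
drive_tool:
  increments: [0.5,0,0,0,-1,1,0,0,0,-1,1.5,0,0,0,-1,2,0,0,0,-1,2.5,0,0,0,-1,3,0,0,0,-1,3,0,0,0,-1,3,0,0,0,-1,3,0,0,0,-1,3,0,0,0,-1]

```text
time: 26.02
tool_pos: [0.586, -0.2002, 0.177]
eef_rot: [1.116, 1.266, -1.116]
wrist_force: [-0.1, -0.8, 2.2]
finger_gap: 0.0007
```

Emit:
drive_tool:
  increments: [0.5,0,0,0,-1,1,0,0,0,-1,1.5,0,0,0,-1,2,0,0,0,-1,2.5,0,0,0,-1,3,0,0,0,-1,3,0,0,0,-1,3,0,0,0,-1,3,0,0,0,-1,3,0,0,0,-1]

```text
time: 26.85
tool_pos: [0.586, -0.2002, 0.1743]
eef_rot: [1.116, 1.266, -1.116]
wrist_force: [-1.8, 0.6, 6.9]
finger_gap: 0.0006
```

Emit:
drive_tool:
  increments: [0.5,0,0,0,-1,1,0,0,0,-1,1.5,0,0,0,-1,2,0,0,0,-1,2.5,0,0,0,-1,3,0,0,0,-1,3,0,0,0,-1,3,0,0,0,-1,3,0,0,0,-1,3,0,0,0,-1]

```text
time: 27.68
tool_pos: [0.586, -0.2003, 0.1716]
eef_rot: [1.116, 1.265, -1.116]
wrist_force: [-1.4, -0.0, 8.7]
finger_gap: 0.0002
```

Emit:
drive_tool:
  increments: [0.5,0,0,0,-1,1,0,0,0,-1,1.5,0,0,0,-1,2,0,0,0,-1,2.5,0,0,0,-1,3,0,0,0,-1,3,0,0,0,-1,3,0,0,0,-1,3,0,0,0,-1,3,0,0,0,-1]

```text
time: 28.52
tool_pos: [0.586, -0.2003, 0.1688]
eef_rot: [1.116, 1.265, -1.116]
wrist_force: [-1.2, -0.2, 9.8]
finger_gap: 0.0004
```

Emit:
drive_tool:
  increments: [0.5,0,0,0,-1,1,0,0,0,-1,1.5,0,0,0,-1,2,0,0,0,-1,2.5,0,0,0,-1,3,0,0,0,-1,3,0,0,0,-1,3,0,0,0,-1,3,0,0,0,-1,3,0,0,0,-1]

```text
time: 29.35
tool_pos: [0.5857, -0.2003, 0.165]
eef_rot: [1.116, 1.266, -1.117]
wrist_force: [-0.8, 0.0, 6.4]
finger_gap: 0.0004
```

```bash
python3 - <<'E'
from h import *
inc([0.5862,-0.2004,0.186],7.07)
c=cap('wrist'); im=c['img']
cv2.imwrite('pics/w19.png',cv2.resize(im[110:310,70:370],None,fx=2.66,fy=2.66,interpolation=cv2.INTER_CUBIC))
E
```

```text
t 29.35 pos [ 0.5857 -0.2003  0.165 ] yaw 7.21 J [ 0.48  0.77 -0.32  1.72  0.35  0.71  0.1 ] inc [np.float64(-21.0), np.float64(0.5), np.float64(0.1), np.float64(0.14)] F [-0.8  0.   6.4] gap 0.0004
```

View pics/w19.png

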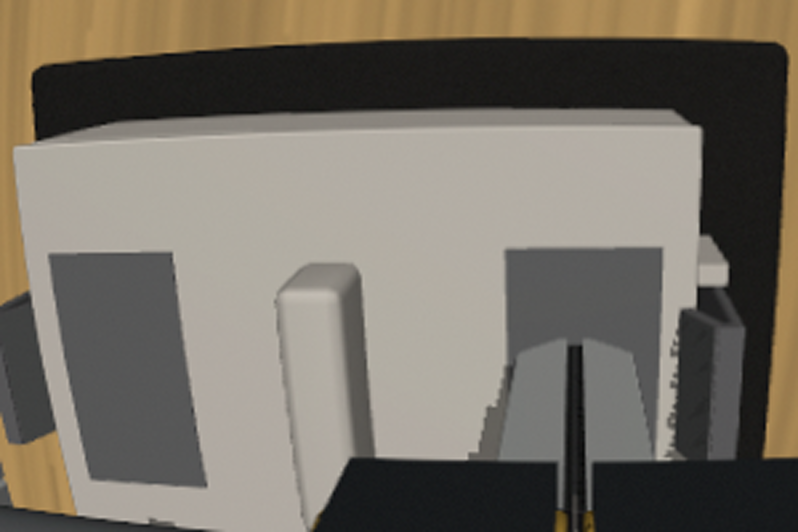

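Emit:
drive_tool:
  increments: [0.5,0,0,0,-1,1,0,0,0,-1,1.5,0,0,0,-1,2,0,0,0,-1,2.5,0,0,0,-1,3,0,0,0,-1,3,0,0,0,-1,3,0,0,0,-1,3,0,0,0,-1,3,0,0,0,-1]

```text
time: 30.23
tool_pos: [0.5857, -0.2003, 0.1626]
eef_rot: [1.115, 1.266, -1.116]
wrist_force: [-1.9, -0.7, 10.0]
finger_gap: 0.0002
```

Emit:
drive_tool:
  increments: [1,0,0,0,-1,2,0,0,0,-1,3,0,0,0,-1,4,0,0,0,-1,4,0,0,0,-1,4,0,0,0,-1,4,0,0,0,-1,4,0,0,0,-1,4,0,0,0,-1,4,0,0,0,-1]

```text
time: 31.07
tool_pos: [0.5857, -0.2003, 0.1592]
eef_rot: [1.115, 1.266, -1.117]
wrist_force: [-3.8, 1.6, 14.8]
finger_gap: 0.0002
```

```bash
python3 - <<'E'
from h import *
c=cap('wrist'); im=c['img']
cv2.imwrite('pics/w20.png',cv2.resize(im[110:310,70:370],None,fx=2.66,fy=2.66,interpolation=cv2.INTER_CUBIC))
c=cap('scene'); im=c['img']; cv2.imwrite('pics/s20.png',cv2.resize(im[200:350,100:250],None,fx=4,fy=4,interpolation=cv2.INTER_CUBIC))
E
```

```text
(no output)
```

View pics/w20.png

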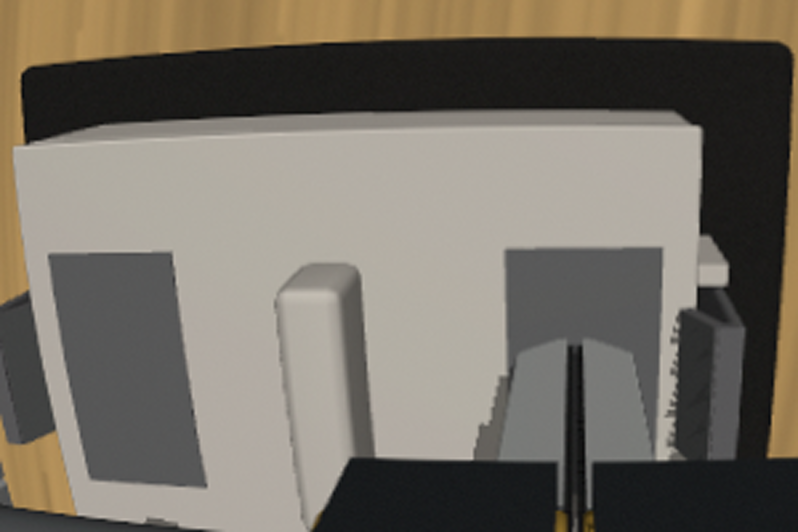

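View pics/s20.png

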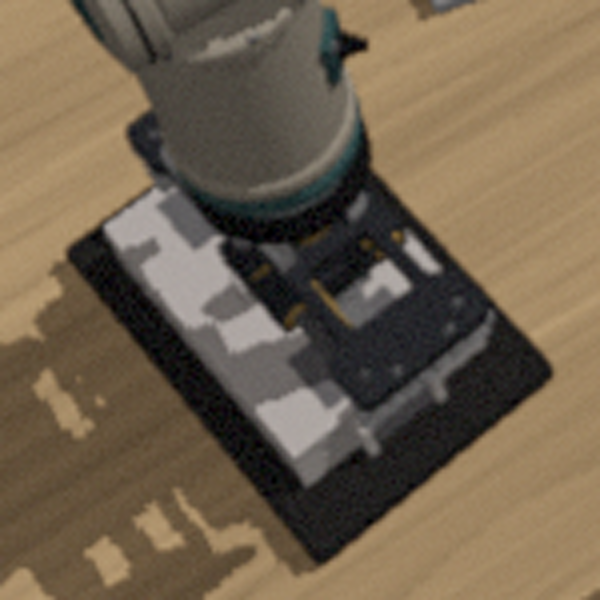

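The force fell from 9.8 to 6.4 N. Since then the clip has kept its place relative to the lid while the box sinks with the tool, so end a has clicked. Now end b.

Emit:
drive_tool:
  increments: [-25,0,0,0,-1,-55,0,0,0,-1,-65,-30,0,0,-1,-65,-65,0,0,-1,-65,-95,0,0,-1,-60,-109,0,0,-1,-45,-109,0,0,-1,-40,-109,0,0,-1,-40,-109,0,0,-1,-40,-109,0,0,-1]

```text
time: 32.0
tool_pos: [0.4783, -0.2135, 0.1975]
eef_rot: [1.116, 1.267, -1.115]
wrist_force: [1.0, 0.2, 0.2]
finger_gap: 0.0002
```

```bash
python3 - <<'E'
from h import *
inc([0.477,-0.214,0.182],7.07)
c=cap('wrist'); im=c['img']
cv2.imwrite('pics/w21.png',im)
E
```

```text
t 32.0 pos [ 0.4783 -0.2135  0.1975] yaw 7.25 J [ 0.6   0.62 -0.34  1.96  0.34  0.62  0.16] inc [np.float64(15.5), np.float64(-1.3), np.float64(0.3), np.float64(0.18)] F [1.  0.2 0.2] gap 0.0002
```

View pics/w21.png

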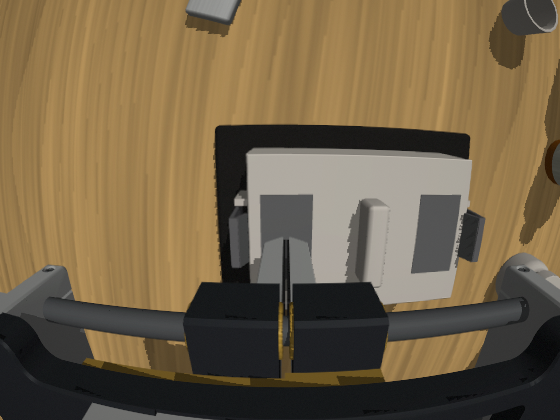

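Emit:
drive_tool:
  increments: [4,-1.2,0,0,-1,8,-1.2,0,0,-1,12,-1.2,0,0,-1,15,-1.2,0,0,-1,17,-1.2,0,0,-1,19,-1.2,0,0,-1,21,-1.2,0,0,-1,22,-1.2,0,0,-1,22,-1.2,0,0,-1,22,-1.2,0,0,-1]

```text
time: 32.88
tool_pos: [0.4766, -0.214, 0.1759]
eef_rot: [1.116, 1.266, -1.116]
wrist_force: [-0.2, -0.2, 0.3]
finger_gap: 0.0003
```

Emit:
drive_tool:
  increments: [0.5,0,0,0,-1,1,0,0,0,-1,1.5,0,0,0,-1,2,0,0,0,-1,2.5,0,0,0,-1,3,0,0,0,-1,3.5,0,0,0,-1,4,0,0,0,-1,4,0,0,0,-1,4,0,0,0,-1]

```text
time: 33.72
tool_pos: [0.4766, -0.214, 0.172]
eef_rot: [1.116, 1.266, -1.116]
wrist_force: [-0.2, 0.1, 3.1]
finger_gap: 0.0002
```

Emit:
drive_tool:
  increments: [0.5,0,0,0,-1,1,0,0,0,-1,1.5,0,0,0,-1,2,0,0,0,-1,2.5,0,0,0,-1,3,0,0,0,-1,3,0,0,0,-1,3,0,0,0,-1,3,0,0,0,-1,3,0,0,0,-1]

```text
time: 34.55
tool_pos: [0.4766, -0.2141, 0.1692]
eef_rot: [1.116, 1.266, -1.116]
wrist_force: [-1.0, 0.6, 7.6]
finger_gap: 0.0006
```

Emit:
drive_tool:
  increments: [0.5,0,0,0,-1,1,0,0,0,-1,1.5,0,0,0,-1,2,0,0,0,-1,2.5,0,0,0,-1,3,0,0,0,-1,3,0,0,0,-1,3,0,0,0,-1,3,0,0,0,-1,3,0,0,0,-1]

```text
time: 35.38
tool_pos: [0.4765, -0.2141, 0.1658]
eef_rot: [1.116, 1.266, -1.116]
wrist_force: [-0.6, 1.0, 2.7]
finger_gap: 0.0004
```

Emit:
drive_tool:
  increments: [0.5,0,0,0,-1,1,0,0,0,-1,1.5,0,0,0,-1,2,0,0,0,-1,2.5,0,0,0,-1,3,0,0,0,-1,3,0,0,0,-1,3,0,0,0,-1,3,0,0,0,-1,3,0,0,0,-1]

```text
time: 36.22
tool_pos: [0.4765, -0.214, 0.1632]
eef_rot: [1.116, 1.266, -1.116]
wrist_force: [-1.6, 0.9, 6.8]
finger_gap: 0.0005
```

Emit:
drive_tool:
  increments: [1,0,0,0,-1,2,0,0,0,-1,3,0,0,0,-1,4,0,0,0,-1,5,0,0,0,-1,6,0,0,0,-1,6,0,0,0,-1,6,0,0,0,-1,6,0,0,0,-1,6,0,0,0,-1]

```text
time: 37.05
tool_pos: [0.4765, -0.214, 0.1579]
eef_rot: [1.115, 1.266, -1.116]
wrist_force: [-4.1, -0.3, 14.6]
finger_gap: 0.0004
```

Emit:
drive_tool:
  increments: [-20,0,0,0,-1,-50,0,0,0,-1,-80,10,20,0,-1,-100,30,50,0,-1,-105,50,80,0,-1,-105,55,85,0,-1,-105,55,85,0,-1,-105,55,85,0,-1,-105,55,85,0,-1,-105,55,85,0,-1]

```text
time: 37.88
tool_pos: [0.5409, -0.2899, 0.2612]
eef_rot: [1.115, 1.269, -1.115]
wrist_force: [-0.3, -0.4, 0.9]
finger_gap: 0.0005
```

```bash
python3 - <<'E'
from h import *
inc([0.5862,-0.2004,0.182],7.07)
c=cap('wrist'); im=c['img']
import pickle; pickle.dump(c,open('w22.pkl','wb'))
cv2.imwrite('pics/w22.png',cv2.resize(im[60:240,150:420],None,fx=2.9,fy=2.9,interpolation=cv2.INTER_CUBIC))
E
```

```text
t 37.88 pos [ 0.5409 -0.2899  0.2612] yaw 7.32 J [ 0.68  0.65 -0.39  1.66  0.29  0.9   0.31] inc [np.float64(79.2), np.float64(56.5), np.float64(-82.8), np.float64(0.25)] F [-0.3 -0.4  0.9] gap 0.0005
```

View pics/w22.png

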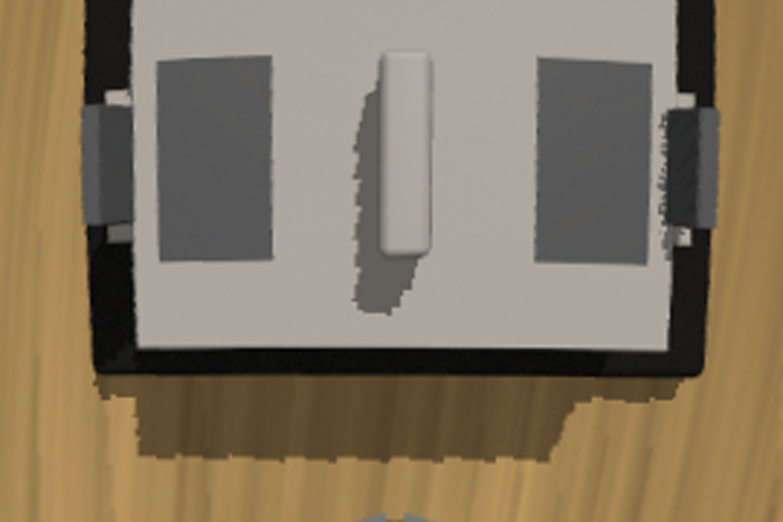

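The crop shows both clips with their full slanted faces now visible over the flange edge: left 83–133, right 669–718, about 50 px each compared with 34 px before pressing. Next I'll check heights and level from the known sizes, and look from the side too.

```bash
python3 - <<'E'
from h import *
import pickle
for f,C,lab in [('w17.pkl',[(135.5,75.5),(252,70),(257,279),(141,283),(528,67),(645,72),(643,279),(527,277)],'before'),('w22.pkl',[(157,60),(272,56),(272,261),(159,262),(537,58),(652,65),(647,265),(535,263)],'after')]:
    c=pickle.load(open(f,'rb'))
    q=lambda u,v,z: onz(c,150+(u+.5)/2.9-.5,60+(v+.5)/2.9-.5,z,'wrist')[:2]*1000
    for z in (.067,.072,.077,.084):
        P=[q(u,v,z) for u,v in C]; L=lambda i,j: np.linalg.norm(P[i]-P[j]).round(1)
        print(lab,z,'span',L(0,5),L(3,6),'left',L(0,3),L(1,2),'right',L(4,7),L(5,6), 'ctr',np.mean(P,0).round(1))
c=cap('scene'); im=c['img']; cv2.imwrite('pics/s22.png',cv2.resize(im[200:350,100:250],None,fx=4,fy=4,interpolation=cv2.INTER_CUBIC))
E
```

```text
before 0.067 span 151.4 152.0 left 63.0 62.4 right 62.7 62.9 ctr [ 530.6 -206.9]
before 0.072 span 148.6 149.2 left 61.9 61.3 right 61.6 61.8 ctr [ 530.6 -206.9]
before 0.077 span 145.9 146.5 left 60.7 60.2 right 60.5 60.6 ctr [ 530.6 -207. ]
before 0.084 span 142.1 142.7 left 59.2 58.6 right 58.9 59.1 ctr [ 530.6 -207. ]
after 0.067 span 145.5 145.5 left 60.6 60.6 right 60.6 60.2 ctr [ 531.8 -207.1]
after 0.072 span 142.9 142.9 left 59.5 59.5 right 59.5 59.1 ctr [ 531.8 -207.3]
after 0.077 span 140.3 140.2 left 58.4 58.4 right 58.4 58.0 ctr [ 531.8 -207.5]
after 0.084 span 136.6 136.5 left 56.9 56.8 right 56.9 56.5 ctr [ 531.7 -207.7]
```

View pics/s22.png

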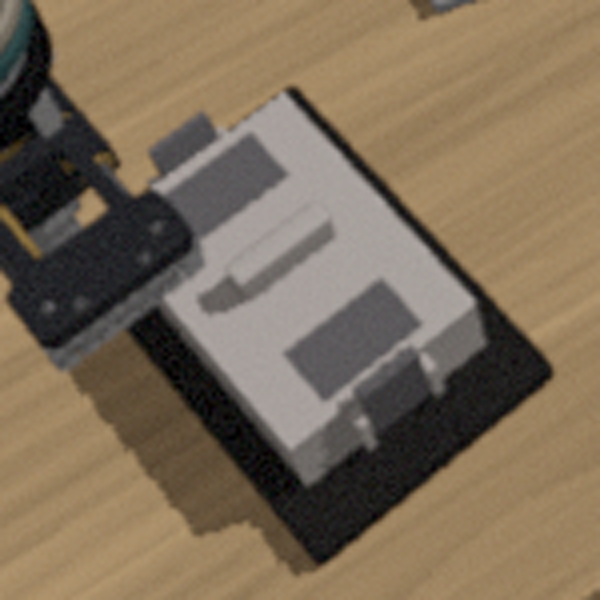

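The patch span and patch widths put the flange top at about 0.071 m, where home is 0.072 m. It was about 0.081 m before pressing. Left and right are equal, so the lid is level. Last, I'll check the bystanders and hand in.

```bash
python3 - <<'E'
from h import *
c=cap('top','top_end.png'); a=np.load('top.npy')
d=cv2.absdiff(c['img'],a).max(2); k=cv2.morphologyEx((d>50).astype(np.uint8),cv2.MORPH_OPEN,np.ones((3,3)))
n,l,s,ce=cv2.connectedComponentsWithStats(k)
print([(s[i].tolist()) for i in range(1,n) if s[i,4]>25])
o=get_obs(); print(o['time'],np.round(o['wrist_force'],1))
hand_in()
E
```

```text
[[438, 167, 81, 114, 4218], [550, 166, 10, 11, 87], [154, 176, 62, 77, 1889], [203, 179, 20, 65, 348], [168, 187, 23, 6, 108], [501, 192, 59, 89, 1964], [169, 195, 11, 5, 42], [393, 195, 6, 6, 30], [496, 194, 7, 7, 38], [356, 200, 17, 68, 525], [367, 204, 26, 10, 199], [488, 207, 11, 5, 50], [183, 210, 16, 10, 65], [486, 215, 13, 4, 43], [179, 230, 24, 16, 276], [472, 244, 11, 6, 52], [373, 248, 26, 11, 221], [497, 262, 35, 32, 648]]
38.0333 [-0.6  0.4  0.5]
the job is handed in; nothing more can be done
```

View pics/top_end.png

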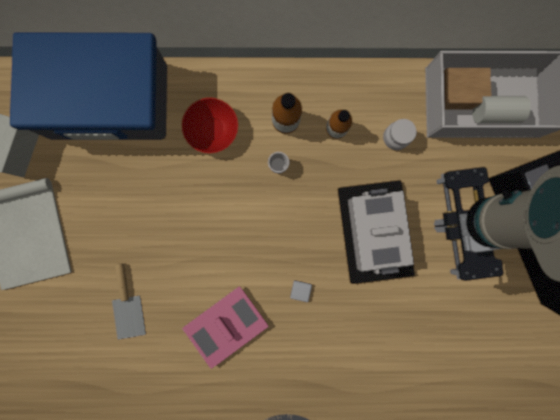

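I laid the round cartridge flat in the recess, set the white lid on the box and pressed each end patch until its clip snapped over. I handed in at 38 s with the arm clear of everything.

- **Cartridge:** before the lid went on, the wrist camera showed it concentric in the recess and lying flat.
- **Clips:** the force dropped at each end as it gave way (9.8 to 6.4 N at the +x end, 7.6 to 2.7 N at the other). I then pressed each end on to about 15 N. These readings were taken only at the end of each move, and they sit a little below the 10–20 N you gave. Both clips now visibly stand over the lid's edge.
- **Lid:** its top measures about 0.071 m high (0.072 m is fully home), down from about 0.081 m when it was resting on the clips. The left and right patches came out the same size, so it lies level. It sits about 1 mm toward +x, within the fit.
- **Everything else:** the before-and-after top views show change only at the lid, the box and under the arm. The bystanders and the pink look-alike lid did not move.

No check failed. The small mismatch was that the lid met the clips and the fingertips met its top 3–4 mm lower than expected. I put that down to the soft mat and calibration.

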